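# Hold the amber glass standard in the light path of the webcam

## Task

Stand the pocket LED light upright on one of its short ends about 20 cm in front of the webcam, centred on the lens and with its lit face squarely towards it, and leave it standing there on its own. Then take the amber glass block out of its rack by its two frosted sides only, never touching its clear windows, and hold it upright in the air about midway between light and webcam, centred on the lens so that the webcam looks straight through both windows to the light. Finish while still holding it there, and leave the webcam, the other glasses and everything else on the desk undisturbed.

Things in the scene. Friction and masses are not known exactly. Their poses are not given: they have to be found in the camera images.
- led_light: Pocket LED fill light: flat black box 110 mm (its x) by 58 mm (its y) by 18 mm thick (its z), 0.11 to 0.21 kg (even mass), loose. It starts flat on its back on the desk, lit face (glowing off-white, 96 x 50 mm, with a thin grey rim) up. Origin at the centre of its back face; +z points out of the lit face. The short ends are the 58 x 18 mm faces at x = +-55 mm; stood on either of them it is stable and 110 mm tall.
- led_light_mid (a point): The middle of the LED light's body (9 mm in front of its back face); axes as led_light. 55 mm above the desk when the light stands on a short end.
- webcam: Black webcam on a mini tripod, fixed to the desk for this job. Its -x axis is the viewing direction (level), z up; origin on the desk under the camera. The camera bar is 94 mm wide (y), 32 mm high, its top 91 mm above the desk, tripod feet on a circle of 52 mm radius.
- webcam_lens (a point): Front of the webcam's round lens, 75 mm above the desk, 21 mm in front of webcam's origin; same axes as webcam, so points it looks at have negative x, and its optical axis is y = 0, z = 0.
- rack: Fixed low dark grey plastic rack, 176 mm (its x) by 48 mm (its y) by 26 mm high, with three rectangular wells in a row along x at -52, 0 and +52 mm, each 18 mm deep with 1 mm play all round its block. Origin at the centre of its underside. The three glass blocks stand in the wells, in any order, their windows facing along the row.
- glass_amber_block: Amber solid glass colour standard, an upright block 30 mm (its x, light path) by 20 mm (its y) by 50 mm tall, 0.06 to 0.09 kg, loose in a rack well: it starts with its underside 8 mm above the desk and its top 58 mm, so 32 mm stand out above the rack. Its two frosted (pale matt) sides are the faces at y = +-10 mm, 20 mm apart; its two clear polished windows are the faces at x = +-15 mm. Origin at the centre of its underside.
- amber_mid (a point): The middle of the amber block, 25 mm above its underside; axes as glass_amber_block.
- amber_windows: The two clear windows of the amber block, part of it: 15 mm wide and 44 mm high, centred on its faces at x = +-15 mm, standing 0.3 mm proud of them. Not to be touched by the robot. Origin and axes as glass_amber_block.
- glass_green_block: Green solid glass colour standard, same make and size as the amber one, standing in another well of the rack; a bystander. Origin at the centre of its underside.
- glass_blue_block: Blue solid glass colour standard, same make and size as the amber one, standing in another well of the rack; a bystander. Origin at the centre of its underside.
- mug: White mug, 80 mm across, 95 mm high, at the back of the desk; a bystander. Origin at the centre of its underside.
- tape_roll: Roll of tan tape lying flat, 84 mm across, 24 mm high; a bystander. Origin at the centre of its underside.
- phone_box: White phone box lying flat, 150 x 80 x 46 mm; a bystander. Origin at the centre of its underside.
- water_bottle: Blue water bottle, 72 mm across, 200 mm high, on the left; a bystander. Origin at the centre of its underside.
- stapler: Red and black stapler, 145 x 36 x 46 mm, on the right; a bystander. Origin at the centre of its underside.
Things that resemble listed ones, but are neither listed nor needed, are in the scene too. Of the things that look like the led_light, the middle-sized one is meant.

How it is judged:
By the outcome, as a careful person would: the job done as asked, in the order asked, and still so for the second after the job is handed in, while the arm keeps its last pose, push and grip.
It also fails if it takes over 66 s, if anything falls off the work surface, if the arm or the gripper's body presses on something with over 40 N, if the wrist force passes 120 N, or if a joint passes its speed limit or range.

## Robot

A 7-joint arm with a two-finger parallel gripper is mounted at the origin on the work surface. World frame = base frame: x ahead of the robot, y to its left, z up, the work surface at z = 0. Lengths are in m, angles in rad, forces in N, time in s.
With the tool pointing down it reaches from about 0.4 to 0.9 m from the base axis. Payload 5.5 kg.
Tool frame: the origin (TCP) lies at the very end of the fingers, on their centre line; the grasp point (between the pads) lies 19 mm behind it (r.pinch_z is the distance from the TCP to the grasp point, in m); z points along the fingers, y is the line along which they close (so a half turn about z gives the same grasp; the last joint's range is limited). The gripper opens to 92 mm and grips with 3 to 60 N. Pads are 19 mm wide; open, the fingers measure 130 mm over their backs; the gripper's body (75 mm by 190 mm) begins 47 mm behind the grasp point.
Start: joints at [-0.838, 0.501, -0.427, 1.55, 0.221, 1.138, -0.21], TCP at [0.294, 0.58, 0.197] pointing down, gripper open.
Joint ranges: [-2.88, 2.88], [-0.31, 2.03], [-1.54, 1.56], [0.2, 2.42], [-1.41, 4.55], [0.19, 2.02], [-2.57, 2.57]. Speed limits (rad/s): [2.57, 2.57, 3.14, 3.14, 3.14, 3.14, 3.14].

## Interface

Orientations are given as a 3x3 rotation matrix whose columns are the frame's x, y, z axes.
In Python, from rig import r gives the robot as it stands.
- The arm moves only by the tool drive_tool, never from a script. Its argument "steps" is a list of rows, each an object of numbers: "rx", "ry", "rz": the turn, a rotation vector about the tool's x, y, z in degrees; "tx", "ty", "tz": the shift along the tool's x, y, z in cm; "hand": the opening in per cent of the stroke, from 0 (shut) to 100 (fully open). In form: [{"rx": .., "ry": .., "rz": .., "tx": .., "ty": .., "tz": .., "hand": ..}, ...]. A call has 1 to 20 rows; each row shifts and turns the commanded pose from where the row before left it, along the tool's axes as they then stand; what a row does not reach is not made up. A row lasts 1/8 s, in which the tool goes at most 62.5 mm and 10.7 degrees, less where a joint would pass 70% of its speed; a pose out of reach is approached as far as the arm can. A call is refused whole if a number of a shift passes 6.25 or a number of a turn 10.7, either way. A call with a gripper value outside its range is refused whole. The fingers move at their own pace and stop on an object; the grip force is fixed at half the most. Time passes only in rows, so rows that do not move let the fingers close. It gives the time, the measured TCP pose, the force, the opening and the grip force at its end, in the units of the state.
- r.get_state(): the state, without advancing time (a new reading comes with each control period).
- r.get_image(name): name is "scene" or "top"; returns (picture, depth): 480x640x3 uint8, red, green, blue; 480x640 float32, m along the optical axis (not along the pixel's ray), 0 where there is no reading.
- r.calibration(name): a dict with "mtx" (3x3 intrinsics, pixels), "eye" and "attitude" of the camera in the world. Camera axes: x right, y down, z forward; pixel columns grow to the right and rows downward; lengths in m; the calibration is good to about 2 mm. A picture is of the moment at which its call begins. calibration takes no time and is no camera call.
- r.sign_off(): hands the job in; it is judged then, once.
Trained networks look in the newest picture that a camera, given by its name, has taken for a name from the list of things; names that differ only in an ending like _2 or _b are one class to them, and where a whole thing is asked for, a point or a joint stands for the part that bears it (a point fixed in the world has none). Each returns a list of dicts, best first, with "p" (0 to 1); they miss things now and then, are a little off and sometimes report something else, mostly with a low value. They report only what shows in the picture. A call takes as long as a camera call. They do not tell look-alikes from the thing itself.
- r.spot_in(camera, thing): "position" ([x, y, z] in m, in the coordinates of the camera as it stood for that picture, good to about 4 mm: the middle of the surface that is visible of it).
- r.place_of(camera, thing): "position" ([x, y, z] in m, in the coordinates of the camera as it stood for that picture, good to about 4 mm: a listed point, or the origin of a listed thing).
The state is a dict: "t": time; "joint_pos": joint angles; "dq": joint speeds; "joint_torque": joint torques, N m; "tcp_pos": TCP position; "tool_rot": TCP orientation; "wrist_force": force on the tool from outside, world axes, zero at the start; "ft_torque": the same for the moment, N m; "finger_gap": opening from 0.0 (shut) to 1.0 (fully open); "finger_force": force on a finger pad.
Only numpy, scipy, OpenCV 4.12 (cv2) and the standard library are available. Lean on these libraries where they do the work, as an engineer would, in place of code of your own. Each camera call takes 0.05 s, during which the arm holds its last target. There are 200 camera calls.

## Working session

There is one attempt and no reset: what is moved stays moved. The work goes in short steps, Python scripts to look and compute and a tool call to move; the robot and the scene stay as the last step left them, time stands still between calls to the robot, and variables do not carry over. Pictures are saved under pics/ and viewed, at most 10 in all, crops included, and the job is handed in when it is done.

Besides the shell and the picture viewer there is one more tool, called after ">>>" as name(argument=value, ...) on one line, values as JSON. drive_tool: Moves the arm, as the interface text tells. Its arguments: {"type":"object","properties":{"steps":{"type":"array","items":{"type":"object","properties":{"rx":{"type":"number"},"ry":{"type":"number"},"rz":{"type":"number"},"tx":{"type":"number"},"ty":{"type":"number"},"tz":{"type":"number"},"hand":{"type":"number"}}}}},"required":["steps"]}

```bash
mkdir -p pics; cat > h.py <<'E'
from rig import r
import numpy as np, cv2
def cam(n):
    c=r.calibration(n); return np.array(c["mtx"]),np.array(c["eye"]),np.array(c["attitude"])
def w(n,p):
    K,e,R=cam(n); return R@np.array(p)+e
def cloud(n,d):
    K,e,R=cam(n); v,u=np.mgrid[:480,:640]
    P=np.stack([(u-K[0,2])/K[0,0]*d,(v-K[1,2])/K[1,1]*d,d],-1); return P@R.T+e
def px(n,p):
    K,e,R=cam(n); q=K@(R.T@(np.array(p)-e)); return q[:2]/q[2]
E
python3 - <<'E'
from h import *
for n in("scene","top"):
    im,d=r.get_image(n); np.savez(f"pics/{n}0.npz",im=im,d=d); cv2.imwrite(f"pics/{n}0.png",im[...,::-1])
    print(n,cam(n)[1],cam(n)[2].round(2).tolist())
    for t in["led_light","webcam_lens","webcam","rack","glass_amber_block"]:
        print(t,[(round(o["p"],2),w(n,o["position"]).round(3).tolist(),px(n,w(n,o["position"])).round().tolist()) for o in r.place_of(n,t)])
print(r.get_state())
E
```

```text
scene [ 1.30938656 -0.10016456  0.74446552] [[0.09, 0.64, -0.77], [1.0, -0.05, 0.08], [0.01, -0.77, -0.64]]
led_light [(0.83, [0.424, -0.084, -0.001], [294.0, 245.0]), (0.56, [0.457, -0.223, 0.004], [241.0, 254.0]), (0.23, [0.673, 0.417, -0.003], [515.0, 303.0])]
webcam_lens [(0.7, [0.5, 0.258, 0.074], [432.0, 234.0])]
webcam [(0.96, [0.5, 0.276, -0.002], [434.0, 257.0])]
rack [(0.77, [0.635, -0.118, -0.002], [283.0, 305.0]), (0.39, [0.729, 0.21, -0.001], [435.0, 328.0])]
glass_amber_block [(0.68, [0.643, -0.177, 0.011], [256.0, 305.0]), (0.22, [0.461, -0.227, 0.009], [239.0, 254.0])]
top [0.30332779 0.00328396 1.68678151] [[-0.02, -0.99, 0.14], [-1.0, 0.02, 0.0], [-0.0, -0.14, -0.99]]
led_light [(0.82, [0.29, -0.186, 0.003], [380.0, 321.0]), (0.73, [0.429, -0.084, -0.006], [345.0, 277.0]), (0.64, [0.456, -0.222, -0.003], [390.0, 266.0])]
webcam_lens [(0.96, [0.504, 0.257, 0.074], [229.0, 252.0])]
webcam [(0.86, [0.5, 0.278, 0.003], [226.0, 256.0])]
rack [(0.89, [0.638, -0.124, -0.0], [356.0, 209.0])]
glass_amber_block [(0.45, [0.644, -0.174, 0.012], [372.0, 206.0])]
{'t': 0.6, 'joint_pos': array([-0.83777463,  0.50087047, -0.42700938,  1.55040299,  0.22076453,
        1.1382988 , -0.2102729 ]), 'dq': array([ 3.70972434e-05,  3.58923831e-04,  1.76643770e-03,  1.48223926e-03,
       -7.80515353e-04,  8.22650149e-04, -1.25747479e-04]), 'joint_torque': array([ 1.97075657e-03, -5.66115546e+01, -5.80536246e+00, -2.79365730e+01,
       -6.62531890e-02,  2.11992022e-02,  6.65115681e-05]), 'tcp_pos': array([0.29422319, 0.57959779, 0.19734676]), 'tool_rot': array([[-8.91671700e-01,  4.52682646e-01, -3.99872264e-05],
       [ 4.52682643e-01,  8.91671700e-01,  6.22736301e-05],
       [ 6.38456698e-05,  3.74261103e-05, -9.99999997e-01]]), 'wrist_force': array([-0.39664826, -0.84409438,  1.08382352]), 'ft_torque': array([ 0.00964303, -0.01941041,  0.01613709]), 'finger_force': 0.0, 'finger_gap': 0.9992455984668761}
```

View pics/scene0.png

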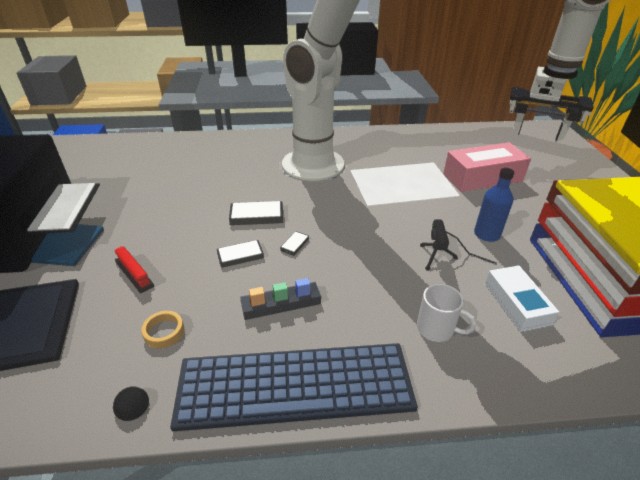

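View pics/top0.png

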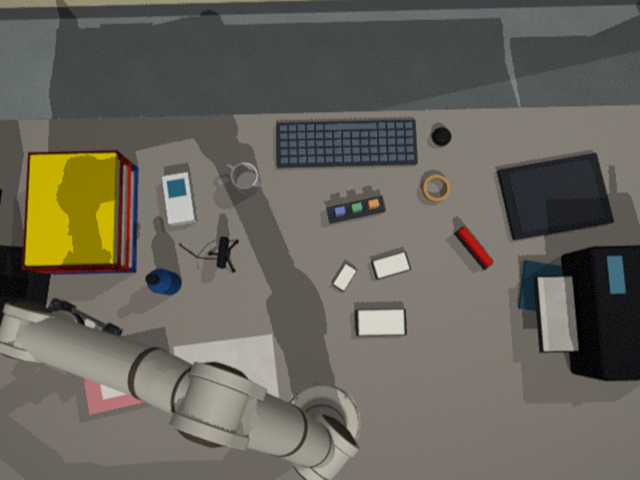

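Three look-alikes for the light in the scene picture: small at (295,243), one at (241,254) and large at (257,212). The one at (241,254) (top picture: 391,264) should be the middle-sized one, so I'll measure all three and confirm in a crop. The webcam is at (437,240) and faces roughly right (world -y). The rack is at (281,300) with the amber block at its left end (257,297).

```bash
python3 - <<'E'
from h import *
Z={n:np.load(f"pics/{n}0.npz") for n in("scene","top")}
C={n:cloud(n,Z[n]["d"]) for n in Z}
def rect(P,name):
    c,s,a=cv2.minAreaRect((P[:,:2]*1000).astype(np.float32)); print(name,len(P),np.round(c,1),np.round(s,1),round(a,1),'z',np.percentile(P[:,2],[2,50,98]).round(4))
def sel(n,c,rad,z0,z1):
    P=C[n]; m=(Z[n]["d"]>0)&(np.hypot(P[...,0]-c[0],P[...,1]-c[1])<rad)&(P[...,2]>z0)&(P[...,2]<z1); return m
for n in Z:
    for nm,c,rad in(("mid",(.457,-.223),.072),("small",(.427,-.084),.06),("large",(.29,-.186),.09)):
        rect(C[n][sel(n,c,rad,.008,.03)],n+" "+nm)
    m=sel(n,(.457,-.223),.072,.005,.03)&(Z[n]["im"].min(-1)>150); rect(C[n][m],n+" lit")
    rect(C[n][sel(n,(.5,.27),.07,.06,.1)],n+" cam")
    P=C[n][sel(n,(.5,.27),.07,.062,.1)]; q=P[:,:2]-P[:,:2].mean(0); u,s,v=np.linalg.svd(q,full_matrices=False); print(' pca',v[0],s/np.sqrt(len(q)))
    rect(C[n][sel(n,(.636,-.122),.1,.015,.03)],n+" rack")
    hsv=cv2.cvtColor(Z[n]["im"],cv2.COLOR_RGB2HSV)
    m=sel(n,(.636,-.122),.11,.035,.07); rect(C[n][m],n+' blocks')
    P=C[n]
    for k,c in(("a",(.643,-.175)),("g",(.637,-.122)),("b",(.63,-.07))):
        rect(P[sel(n,c,.025,.05,.066)],n+' top '+k)
K=Z["scene"]["im"]
a=cv2.resize(K[185:335,180:340],None,fx=3.6,fy=3.6,interpolation=cv2.INTER_CUBIC)
cv2.imwrite("pics/crop1.png",a[...,::-1])
T=Z["top"]["im"]
a=cv2.resize(T[180:345,315:415],(340,561),interpolation=cv2.INTER_CUBIC); b=cv2.resize(T[225:285,180:250],(420,360),interpolation=cv2.INTER_CUBIC)
o=np.zeros((561,760,3),np.uint8); o[:,:340]=a; o[:360,340:]=b; cv2.imwrite("pics/crop2.png",o[...,::-1])
E
```

```text
scene mid 750 [ 459.1 -223.5] [ 61.8 110.7] 15.5 z [0.0093 0.0178 0.0209]
scene small 330 [425.2 -82.6] [43.8 82.6] 57.2 z [0.0086 0.0127 0.0158]
scene large 1082 [ 290.3 -186.5] [150.2  84.3] 89.2 z [0.0095 0.0242 0.0275]
scene lit 574 [ 458.2 -223.9] [ 60.4 100.6] 14.7 z [0.0154 0.0182 0.0211]
scene cam 403 [504.3 275.1] [48.1 95.8] 65.1 z [0.0644 0.0871 0.0923]
 pca [ 0.99426876 -0.10690947] [0.02699538 0.00932567]
scene rack 1060 [ 633.2 -122.7] [ 51.8 176.5] 10.6 z [0.0158 0.0252 0.0284]
scene blocks 556 [ 633.4 -123.4] [ 23.4 133.2] 10.7 z [0.0363 0.0554 0.0599]
scene top a 127 [ 643.4 -174. ] [21.9 29.8] 12.3 z [0.0504 0.0575 0.06  ]
scene top g 119 [ 633.  -123.2] [22.3 29.5] 9.6 z [0.0506 0.0572 0.0595]
scene top b 115 [623.1 -72.8] [22.9 29.2] 6.8 z [0.0505 0.0571 0.0601]
top mid 728 [ 452.6 -227.5] [125.6 121. ] 43.4 z [0.0088 0.0185 0.0267]
top small 344 [426.7 -85.3] [ 95.2 115.9] 36.8 z [0.0084 0.0141 0.0219]
top large 1236 [ 286.3 -185.4] [163.6 165.1] 21.3 z [0.0094 0.0246 0.0297]
top lit 548 [ 459.4 -223. ] [52.4 97.8] 14.2 z [0.0106 0.0189 0.0268]
top cam 335 [501.7 277.1] [54.  89.4] 61.0 z [0.0686 0.089  0.0971]
 pca [-0.99051128  0.13743148] [0.02531796 0.00947837]
top rack 542 [ 632.8 -122. ] [ 50. 177.] 10.9 z [0.0171 0.0254 0.0297]
top blocks 259 [ 631.1 -122.4] [ 43.7 169.7] 12.5 z [0.0357 0.0572 0.0664]
top top a 69 [ 642.1 -172.6] [21.2 29.3] 12.3 z [0.0509 0.0576 0.0646]
top top g 68 [ 632.1 -121.6] [21.2 29.1] 10.8 z [0.0511 0.059  0.0641]
top top b 70 [622.2 -70.7] [22.1 28.9] 5.4 z [0.0507 0.0574 0.0644]
```

View pics/crop1.png

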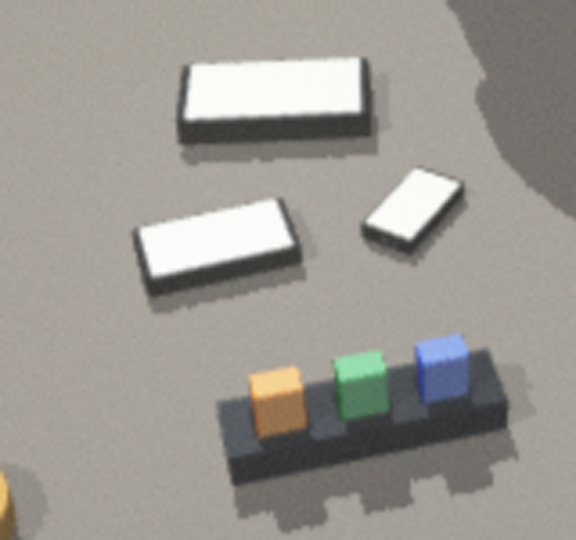

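View pics/crop2.png

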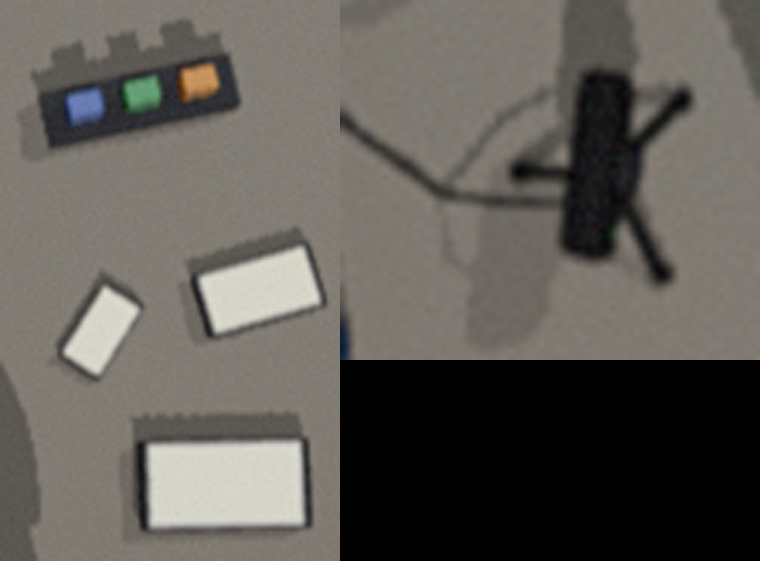

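The crop and the measurements agree. The light at scene (241,254) is 110 x 59 x 18 mm and matches the description; the others are about 80 x 44 and 150 x 84 mm. In the rack the amber block is at the -y end, and the webcam lens faces -y. Next I'll refine the webcam yaw and plan the pick with a 45° tilt.

```bash
cat >> h.py <<'E'
from scipy.spatial.transform import Rotation as Ro
def tilt(yv,zv):
    yv=np.array(yv,float);zv=np.array(zv,float);zv/=np.linalg.norm(zv);yv-=zv*(yv@zv);yv/=np.linalg.norm(yv)
    return np.stack([np.cross(yv,zv),yv,zv],1)
def plan(p,R,p1,R1):
    "turn in place first, then shift in the new tool axes"
    rv=Ro.from_matrix(R.T@R1).as_rotvec(degrees=True); print("turn deg",rv.round(2),"then shift cm",(R1.T@(np.array(p1)-p)*100).round(2), "| shift first (old axes)",(R.T@(np.array(p1)-p)*100).round(2))
def st():
    s=r.get_state(); return np.array(s["tcp_pos"]),np.array(s["tool_rot"]),s
E
python3 - <<'E'
from h import *
Z=np.load("pics/top0.npz"); g=cv2.cvtColor(Z["im"],cv2.COLOR_RGB2GRAY).astype(float)
K,e,R=cam("top")
def ray(u,v,z):
    d=R@np.array([(u-K[0,2])/K[0,0],(v-K[1,2])/K[1,1],1]); return e+d*(z-e[2])/d[2]
L=[];Rr=[]
for v in range(240,267):
    row=g[v,210:240]; i=int(np.argmin(cv2.blur(row[None].copy(),(3,1))[0][5:22]))+5
    th=55
    a=i
    while a>0 and row[a]<th:a-=1
    b=i
    while b<29 and row[b]<th:b+=1
    L.append((v,210+a+(row[a]-th)/(row[a]-row[a+1]) if row[a]!=row[a+1] else a)); Rr.append((v,210+b-(row[b]-th)/(row[b]-row[b-1])))
L=np.array(L);Rr=np.array(Rr)
print(np.c_[L,Rr[:,1]].round(1).tolist())
for n,E in(("rear",L),("front",Rr)):
    k=np.ones(len(E),bool)
    for _ in range(4):
        c=np.polyfit(E[k,0],E[k,1],1); res=E[:,1]-np.polyval(c,E[:,0]); k=abs(res)<.6
    p=[ray(np.polyval(c,v),v,.088) for v in(240,266)]
    d=p[1]-p[0]; print(n,k.sum(),np.degrees(np.arctan2(d[1],-d[0])),p[0].round(4),p[1].round(4))
for n in("scene","top"):
  if n=="scene": r.get_image(n)
  for i in range(2):
    r.get_image(n)
    for t in("webcam_lens","webcam"): print(n,t,[w(n,o["position"]).round(4).tolist() for o in r.place_of(n,t)[:1]])
p,R,s=st()
# pick: led short axis
a=np.radians(14.5); ys=np.array([np.cos(a),np.sin(a),0]); lx=np.array([-np.sin(a),np.cos(a),0])
z1=np.array([0,0,-1])*np.cos(np.pi/4)+lx*np.sin(np.pi/4)
R1=tilt(ys,z1); c=np.array([.4588,-.2233,0])-lx*.012; c[2]=.010
plan(p,R,c,R1); print(c,R1.round(3).tolist())
E
```

```text
[[240.0, 219.0, 228.6], [241.0, 218.8, 228.5], [242.0, 218.7, 228.3], [243.0, 218.7, 228.0], [244.0, 218.5, 227.8], [245.0, 218.4, 227.8], [246.0, 218.4, 227.8], [247.0, 218.2, 228.4], [248.0, 217.9, 230.8], [249.0, 218.1, 230.1], [250.0, 218.1, 229.7], [251.0, 218.1, 229.5], [252.0, 217.8, 229.5], [253.0, 215.6, 229.4], [254.0, 212.6, 229.3], [255.0, 217.0, 229.0], [256.0, 217.3, 228.8], [257.0, 216.9, 228.5], [258.0, 216.4, 228.4], [259.0, 216.4, 228.6], [260.0, 216.8, 229.1], [261.0, 216.7, 229.6], [262.0, 216.6, 225.7], [263.0, 216.5, 225.2], [264.0, 216.4, 225.1], [265.0, 216.4, 225.2], [266.0, 216.9, 225.2]]
rear 24 6.377755160294032 [0.5376 0.2857 0.088 ] [0.4615 0.2942 0.088 ]
front 7 -16.75413519557024 [0.5371 0.2643 0.088 ] [0.4602 0.2412 0.088 ]
scene webcam_lens [[0.5005, 0.2574, 0.0738]]
scene webcam [[0.4994, 0.2764, -0.0015]]
scene webcam_lens [[0.4992, 0.2575, 0.0745]]
scene webcam [[0.5001, 0.2751, 0.0002]]
top webcam_lens [[0.5042, 0.2544, 0.0709]]
top webcam [[0.5022, 0.276, 0.0028]]
top webcam_lens [[0.4992, 0.2552, 0.0754]]
top webcam [[0.4978, 0.2782, 0.0003]]
turn deg [-19.05  42.21  46.  ] then shift cm [-71.97  -4.17 -45.48] | shift first (old axes) [-51.82 -65.04  18.73]
[ 0.46180456 -0.23491777  0.01      ] [[-0.177, 0.968, -0.177], [0.685, 0.25, 0.685], [0.707, 0.0, -0.707]]<stdin>:20: RankWarning: Polyfit may be poorly conditioned
```

>>> drive_tool(steps=[{"tz": -5, "hand": 100}, {"tz": -5}, {"tx": -3.8, "ty": -3.4}, {"tx": -3.8, "ty": -3.4}, {"tx": -3.8, "ty": -3.4}, {"tx": -3.8, "ty": -3.4}, {"tx": -3.8, "ty": -3.4}, {"tx": -3.8, "ty": -3.4}, {"tx": -3.8, "ty": -3.4}, {"tx": -3.8, "ty": -3.4}, {"tx": -3.8, "ty": -3.4}, {"tx": -3.8, "ty": -3.4}, {"tx": -2.4, "ty": -4.7}, {"tx": -2.4, "ty": -4.7}, {"tx": -2.4, "ty": -4.7}, {"tx": -2.4, "ty": -4.7}, {"tx": -2.4, "ty": -4.7}, {"tx": -2.4, "ty": -4.7}, {"tx": -2.4, "ty": -4.7}, {"tx": -2.4, "ty": -4.7}])

```text
$.steps[0]: bad value
```

>>> drive_tool(steps=[{"rx": 0, "ry": 0, "rz": 0, "tx": 0, "ty": 0, "tz": -5, "hand": 100}, {"rx": 0, "ry": 0, "rz": 0, "tx": 0, "ty": 0, "tz": -5, "hand": 100}, {"rx": 0, "ry": 0, "rz": 0, "tx": -3.8, "ty": -3.4, "tz": 0, "hand": 100}, {"rx": 0, "ry": 0, "rz": 0, "tx": -3.8, "ty": -3.4, "tz": 0, "hand": 100}, {"rx": 0, "ry": 0, "rz": 0, "tx": -3.8, "ty": -3.4, "tz": 0, "hand": 100}, {"rx": 0, "ry": 0, "rz": 0, "tx": -3.8, "ty": -3.4, "tz": 0, "hand": 100}, {"rx": 0, "ry": 0, "rz": 0, "tx": -3.8, "ty": -3.4, "tz": 0, "hand": 100}, {"rx": 0, "ry": 0, "rz": 0, "tx": -3.8, "ty": -3.4, "tz": 0, "hand": 100}, {"rx": 0, "ry": 0, "rz": 0, "tx": -3.8, "ty": -3.4, "tz": 0, "hand": 100}, {"rx": 0, "ry": 0, "rz": 0, "tx": -3.8, "ty": -3.4, "tz": 0, "hand": 100}, {"rx": 0, "ry": 0, "rz": 0, "tx": -3.8, "ty": -3.4, "tz": 0, "hand": 100}, {"rx": 0, "ry": 0, "rz": 0, "tx": -3.8, "ty": -3.4, "tz": 0, "hand": 100}, {"rx": 0, "ry": 0, "rz": 0, "tx": -2.4, "ty": -4.7, "tz": 0, "hand": 100}, {"rx": 0, "ry": 0, "rz": 0, "tx": -2.4, "ty": -4.7, "tz": 0, "hand": 100}, {"rx": 0, "ry": 0, "rz": 0, "tx": -2.4, "ty": -4.7, "tz": 0, "hand": 100}, {"rx": 0, "ry": 0, "rz": 0, "tx": -2.4, "ty": -4.7, "tz": 0, "hand": 100}, {"rx": 0, "ry": 0, "rz": 0, "tx": -2.4, "ty": -4.7, "tz": 0, "hand": 100}, {"rx": 0, "ry": 0, "rz": 0, "tx": -2.4, "ty": -4.7, "tz": 0, "hand": 100}, {"rx": 0, "ry": 0, "rz": 0, "tx": -2.4, "ty": -4.7, "tz": 0, "hand": 100}, {"rx": 0, "ry": 0, "rz": 0, "tx": -2.4, "ty": -4.7, "tz": 0, "hand": 100}])

```text
t: 3.75
tcp_pos: [0.4802, -0.3192, 0.2976]
tool_rot: [[-0.892, 0.452, 0.001], [0.452, 0.892, -0.0], [-0.001, 0.0, -1.0]]
wrist_force: [0.8, 0.3, 0.3]
finger_gap: 1.0
finger_force: 0.0
```

>>> drive_tool(steps=[{"rx": -2.72, "ry": 6.03, "rz": 6.57, "tx": 0, "ty": 0, "tz": 0, "hand": 100}, {"rx": -2.72, "ry": 6.03, "rz": 6.57, "tx": 0, "ty": 0, "tz": 0, "hand": 100}, {"rx": -2.72, "ry": 6.03, "rz": 6.57, "tx": 0, "ty": 0, "tz": 0, "hand": 100}, {"rx": -2.72, "ry": 6.03, "rz": 6.57, "tx": 0, "ty": 0, "tz": 0, "hand": 100}, {"rx": -2.72, "ry": 6.03, "rz": 6.57, "tx": 0, "ty": 0, "tz": 0, "hand": 100}, {"rx": -2.72, "ry": 6.03, "rz": 6.57, "tx": 0, "ty": 0, "tz": 0, "hand": 100}, {"rx": -2.72, "ry": 6.03, "rz": 6.57, "tx": 0, "ty": 0, "tz": 0, "hand": 100}])

```text
t: 4.62
tcp_pos: [0.4807, -0.3177, 0.297]
tool_rot: [[-0.174, 0.969, -0.177], [0.683, 0.248, 0.687], [0.709, -0.001, -0.705]]
wrist_force: [0.7, 0.5, -0.2]
finger_gap: 0.996
finger_force: 0.0
```

```bash
cat > goal.py <<'E'
from h import *
a=np.radians(14.5); ys=np.array([np.cos(a),np.sin(a),0]); lx=np.array([-np.sin(a),np.cos(a),0])
z1=np.array([0,0,-1])*np.cos(np.pi/4)+lx*np.sin(np.pi/4)
Rp=tilt(ys,z1); gp=np.array([.4588,-.2233,0])-lx*.012; gp[2]=.010
th=np.radians(6.7); v=np.array([-np.sin(th),-np.cos(th),0]); up=np.array([0,0,1.]); q=np.array([np.cos(th),-np.sin(th),0])
lens=np.array([.4993,.2562,.075])
E
python3 - <<'E'
from goal import *
p,R,s=st(); print(p,R.round(3).tolist(),s["joint_pos"].round(2))
plan(p,R,gp-.1*z1,Rp); plan(p,R,gp,Rp)
E
```

```text
[ 0.48073563 -0.31769529  0.29702046] [[-0.174, 0.969, -0.177], [0.683, 0.248, 0.687], [0.709, -0.001, -0.705]] [ 0.64  0.79  0.29  1.09 -0.53  2.01  1.13]
turn deg [ 0.03 -0.17 -0.15] then shift cm [-14.29   0.24  16.3 ] | shift first (old axes) [-14.34   0.27  16.25]
turn deg [ 0.03 -0.17 -0.15] then shift cm [-14.29   0.24  26.3 ] | shift first (old axes) [-14.37   0.26  26.25]
```

>>> drive_tool(steps=[{"rx": 0, "ry": 0, "rz": 0, "tx": -2.86, "ty": 0.05, "tz": 3.26, "hand": 100}, {"rx": 0, "ry": 0, "rz": 0, "tx": -2.86, "ty": 0.05, "tz": 3.26, "hand": 100}, {"rx": 0, "ry": 0, "rz": 0, "tx": -2.86, "ty": 0.05, "tz": 3.26, "hand": 100}, {"rx": 0, "ry": 0, "rz": 0, "tx": -2.86, "ty": 0.05, "tz": 3.26, "hand": 100}, {"rx": 0, "ry": 0, "rz": 0, "tx": -2.86, "ty": 0.05, "tz": 3.26, "hand": 100}, {"rx": 0, "ry": 0, "rz": 0, "tx": 0, "ty": 0, "tz": 0, "hand": 100}])

```text
t: 5.38
tcp_pos: [0.4772, -0.3013, 0.0779]
tool_rot: [[-0.174, 0.968, -0.181], [0.681, 0.251, 0.688], [0.711, -0.004, -0.703]]
wrist_force: [-1.5, 0.5, 0.2]
finger_gap: 0.998
finger_force: 0.0
```

```bash
python3 - <<'E'
from goal import *
p,R,s=st(); print(p,s["joint_pos"].round(2)); plan(p,R,gp,Rp)
E
```

```text
[ 0.4772285  -0.3012577   0.07786941] [ 0.63  0.98  0.26  1.26 -0.54  1.69  1.26]
turn deg [-0.19 -0.36 -0.14] then shift cm [0.02 0.17 9.61] | shift first (old axes) [-0.04  0.2   9.61]
```

>>> drive_tool(steps=[{"rx": -0.2, "ry": -0.3, "rz": -0.1, "tx": 0, "ty": 0.2, "tz": 3, "hand": 100}, {"rx": 0, "ry": 0, "rz": 0, "tx": 0, "ty": 0, "tz": 3, "hand": 100}, {"rx": 0, "ry": 0, "rz": 0, "tx": 0, "ty": 0, "tz": 2.2, "hand": 100}, {"rx": 0, "ry": 0, "rz": 0, "tx": 0, "ty": 0, "tz": 1.4, "hand": 100}, {"rx": 0, "ry": 0, "rz": 0, "tx": 0, "ty": 0, "tz": 0, "hand": 100}])

```text
t: 6.0
tcp_pos: [0.4647, -0.2373, 0.0136]
tool_rot: [[-0.181, 0.968, -0.173], [0.688, 0.25, 0.682], [0.703, 0.004, -0.711]]
wrist_force: [-0.6, -0.6, 1.0]
finger_gap: 1.002
finger_force: 0.0
```

```bash
python3 - <<'E'
from goal import *
p,R,s=st(); print(p,s["wrist_force"]); plan(p,R,gp,Rp)
E
```

```text
[ 0.46467531 -0.23725576  0.01361405] [-0.58750234 -0.61880022  1.00222633]
turn deg [0.19 0.31 0.16] then shift cm [-0.04 -0.22  0.47] | shift first (old axes) [-0.04 -0.22  0.47]
```

>>> drive_tool(steps=[{"rx": 0, "ry": 0, "rz": 0, "tx": -0.1, "ty": -0.2, "tz": 0.45, "hand": 100}, {"rx": 0, "ry": 0, "rz": 0, "tx": 0, "ty": 0, "tz": 0, "hand": 55}, {"rx": 0, "ry": 0, "rz": 0, "tx": 0, "ty": 0, "tz": 0, "hand": 40}, {"rx": 0, "ry": 0, "rz": 0, "tx": 0, "ty": 0, "tz": 0, "hand": 0}, {"rx": 0, "ry": 0, "rz": 0, "tx": 0, "ty": 0, "tz": 0, "hand": 0}, {"rx": 0, "ry": 0, "rz": 0, "tx": 0, "ty": 0, "tz": 0, "hand": 0}, {"rx": 0, "ry": 0, "rz": 0, "tx": 0, "ty": 0, "tz": 0, "hand": 0}, {"rx": 0, "ry": 0, "rz": 0, "tx": 0, "ty": 0, "tz": 0, "hand": 0}])

```text
t: 7.0
tcp_pos: [0.4617, -0.2356, 0.0089]
tool_rot: [[-0.18, 0.968, -0.173], [0.688, 0.249, 0.682], [0.703, 0.004, -0.711]]
wrist_force: [0.0, -0.5, -0.0]
finger_gap: 0.29
finger_force: 0.0
```

```bash
python3 - <<'E'
from h import *
p,R,s=st(); print(p,s["finger_gap"],s["finger_force"])
im,d=r.get_image("scene"); np.savez("pics/s1.npz",im=im,d=d)
cv2.imwrite("pics/s1.png",cv2.resize(im[150:330,140:340],None,fx=3,fy=3,interpolation=cv2.INTER_CUBIC)[...,::-1])
E
```

```text
[ 0.46169949 -0.23558502  0.00888346] 0.28959084286815173 0.0
```

View pics/s1.png

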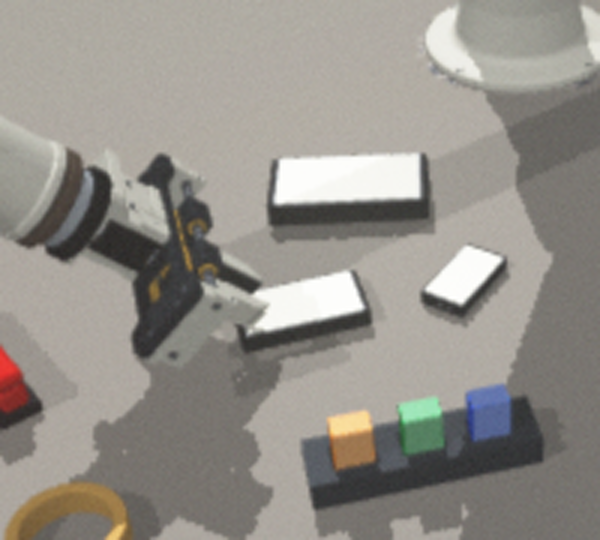

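```bash
python3 - <<'E'
from goal import *
p,R,s=st(); Z=np.load("pics/s1.npz"); P=cloud("scene",Z["d"])
print("tcp px",px("scene",p)*1, "crop",(px("scene",p)-[140,150])*3)
for c in[(.4588-lx[0]*k,-.2233-lx[1]*k,.018) for k in(-.055,.012,.055)]: print((px("scene",c)-[140,150])*3)
Q=(P-p)@R   # in tool frame
m=(Z["d"]>0)&(abs(Q[...,0])<.05)&(abs(Q[...,1])<.07)&(Q[...,2]>-.07)&(Q[...,2]<.02)&(P[...,2]>.022)
q=Q[m]
for z0 in np.arange(-.07,.02,.01):
    k=q[(q[:,2]>=z0)&(q[:,2]<z0+.01)]
    if len(k):print(round(z0,3),len(k),'y',np.percentile(k[:,1],[2,25,50,75,98]).round(3),'x',np.percentile(k[:,0],[5,50,95]).round(3),'zw',(p[2]+(k@R.T)[:,2].min()).round(3))
E
```

```text
tcp px [235.13048723 254.22271521] crop [285.39146169 312.66814562]
[362.14399322 287.92108827]
[284.89485996 304.64183962]
[233.99346802 315.65956218]
-0.07 46 y [-0.029 -0.016 -0.013  0.023  0.032] x [-0.004  0.009  0.011] zw 0.047
-0.06 70 y [-0.028 -0.014  0.023  0.031  0.033] x [-0.009  0.005  0.011] zw 0.037
-0.05 59 y [-0.027 -0.015 -0.01   0.029  0.033] x [-0.007  0.005  0.011] zw 0.035
-0.04 41 y [-0.021 -0.015 -0.013  0.019  0.026] x [-0.006  0.006  0.01 ] zw 0.023
-0.03 2 y [-0.015 -0.015 -0.015 -0.015 -0.015] x [-0.003 -0.002  0.   ] zw 0.027
```

>>> drive_tool(steps=[{"rx": 0, "ry": 0, "rz": 0, "tx": 0, "ty": 0, "tz": 0, "hand": 0}, {"rx": 0, "ry": 0, "rz": 0, "tx": 0, "ty": 0, "tz": 0, "hand": 0}])

```text
t: 7.3
tcp_pos: [0.4617, -0.2356, 0.0089]
tool_rot: [[-0.18, 0.968, -0.173], [0.688, 0.249, 0.682], [0.703, 0.004, -0.711]]
wrist_force: [-0.1, -0.5, 0.6]
finger_gap: 0.031
finger_force: 0.0
```

```bash
python3 - <<'E'
from goal import *
p,R,s=st(); im,d=r.get_image("scene"); P=cloud("scene",d); np.savez("pics/s2.npz",im=im,d=d)
def tips(P,d,p,R,zmin):
    Q=(P-p)@R
    m=(d>0)&(abs(Q[...,0])<.03)&(abs(Q[...,1])<.07)&(Q[...,2]>-.08)&(Q[...,2]<.03)&(P[...,2]>zmin)
    q=Q[m]
    for z0 in np.arange(-.08,.03,.005):
        k=q[(q[:,2]>=z0)&(q[:,2]<z0+.005)]
        if len(k):print(round(z0,3),len(k),'y',np.percentile(k[:,1],[2,50,98]).round(3),'x',np.percentile(k[:,0],[5,50,95]).round(3))
print(s["finger_gap"]);tips(P,d,p,R,.0225)
Z=np.load("pics/scene0.npz"); p0=np.array([0.29422319,.57959779,.19734676]);R0=np.array([[-.8917,.4527,0],[.4527,.8917,0],[0,0,-1]])
print("start");tips(cloud("scene",Z["d"]),Z["d"],p0,R0,.05); print(px("scene",p0),px("scene",p0+R0[:,1]*.046),px("scene",p0-R0[:,1]*.046))
E
```

```text
0.030534113481310344
-0.08 11 y [-0.01   0.015  0.02 ] x [0.005 0.01  0.011]
-0.075 18 y [-0.015  0.013  0.021] x [0.005 0.01  0.012]
-0.07 17 y [-0.014  0.006  0.023] x [0.005 0.01  0.011]
-0.065 17 y [-0.017  0.     0.021] x [0.007 0.01  0.011]
-0.06 20 y [-0.017  0.011  0.02 ] x [0.003 0.01  0.011]
-0.055 22 y [-0.018  0.017  0.022] x [-0.006  0.008  0.011]
-0.05 29 y [-0.015  0.015  0.021] x [-0.009  0.008  0.011]
-0.045 18 y [-0.013  0.013  0.02 ] x [-0.005  0.009  0.011]
-0.04 14 y [-0.01   0.005  0.013] x [-0.006  0.01   0.011]
-0.035 9 y [-0.006  0.006  0.009] x [-0.01   0.007  0.011]
-0.03 1 y [0.002 0.002 0.002] x [-0.002 -0.002 -0.002]
start
-0.08 27 y [-0.064  0.046  0.062] x [-0.015 -0.011 -0.001]
-0.075 39 y [-0.066  0.045  0.061] x [-0.014 -0.01   0.006]
-0.07 31 y [-0.065 -0.05   0.06 ] x [-0.014 -0.011 -0.007]
-0.065 29 y [-0.066  0.045  0.061] x [-0.014 -0.011  0.003]
-0.06 33 y [-0.064  0.044  0.06 ] x [-0.014 -0.011 -0.004]
-0.055 26 y [-0.064 -0.002  0.06 ] x [-0.015 -0.011 -0.007]
-0.05 28 y [-0.065  0.044  0.059] x [-0.013 -0.011 -0.   ]
-0.045 29 y [-0.062  0.044  0.06 ] x [-0.015 -0.011 -0.001]
-0.04 25 y [-0.062  0.044  0.056] x [-0.015 -0.01  -0.005]
-0.035 11 y [-0.055  0.044  0.051] x [-0.012 -0.009 -0.   ]
-0.03 6 y [-0.051  0.044  0.046] x [-0.012 -0.007  0.004]
[533.84163869 145.58453562] [552.08562245 148.68480486] [515.99063756 142.5510474 ]
```

The depth shows that the real fingertips end about 27 mm short of the reported TCP, both at the start and now, so the fingers closed above the untouched light. I'll open and go 2.6 cm deeper.

>>> drive_tool(steps=[{"rx": 0, "ry": 0, "rz": 0, "tx": 0, "ty": 0, "tz": 0, "hand": 100}, {"rx": 0, "ry": 0, "rz": 0, "tx": 0, "ty": 0, "tz": 0, "hand": 100}, {"rx": 0, "ry": 0, "rz": 0, "tx": 0, "ty": 0, "tz": 0, "hand": 100}, {"rx": 0, "ry": 0, "rz": 0, "tx": 0, "ty": 0, "tz": 0, "hand": 100}, {"rx": 0, "ry": 0, "rz": 0, "tx": 0, "ty": 0, "tz": 0, "hand": 100}, {"rx": 0, "ry": 0, "rz": 0, "tx": 0, "ty": 0, "tz": 0, "hand": 100}, {"rx": 0, "ry": 0, "rz": 0, "tx": 0, "ty": 0, "tz": 0, "hand": 100}, {"rx": 0, "ry": 0, "rz": 0, "tx": 0, "ty": 0, "tz": 0, "hand": 100}, {"rx": 0, "ry": 0, "rz": 0, "tx": 0, "ty": 0, "tz": 0, "hand": 100}, {"rx": 0, "ry": 0, "rz": 0, "tx": 0, "ty": 0, "tz": 1, "hand": 100}, {"rx": 0, "ry": 0, "rz": 0, "tx": 0, "ty": 0, "tz": 0.8, "hand": 100}, {"rx": 0, "ry": 0, "rz": 0, "tx": 0, "ty": 0, "tz": 0.6, "hand": 100}, {"rx": 0, "ry": 0, "rz": 0, "tx": 0, "ty": 0, "tz": 0, "hand": 100}])

```text
t: 8.98
tcp_pos: [0.4572, -0.2183, -0.0086]
tool_rot: [[-0.179, 0.968, -0.174], [0.687, 0.25, 0.682], [0.704, 0.003, -0.71]]
wrist_force: [-1.2, 0.3, 0.9]
finger_gap: 0.999
finger_force: 0.0
```

```bash
python3 - <<'E'
from goal import *
p,R,s=st(); print(s["finger_gap"],s["wrist_force"]); im,d=r.get_image("scene"); P=cloud("scene",d)
Q=(P-p)@R
m=(d>0)&(abs(Q[...,0])<.03)&(abs(Q[...,1])<.07)&(abs(Q[...,1])>.036)&(Q[...,2]>-.08)&(Q[...,2]<.03)&(P[...,2]>.006)
q=Q[m];W=P[m]
for z0 in np.arange(-.06,.03,.005):
    k=(q[:,2]>=z0)&(q[:,2]<z0+.005)
    if k.sum():print(round(z0,3),k.sum(),np.percentile(q[k,1],[2,50,98]).round(3),W[k,2].min().round(3))
m=(d>0)&(im.min(-1)>190)&(P[...,2]>.012)&(P[...,2]<.024)&(np.hypot(P[...,0]-.4588,P[...,1]+.2233)<.06)
print(cv2.minAreaRect((P[m][:,:2]*1000).astype(np.float32)))
E
```

```text
0.9992171758237539 [-1.21809035  0.33907344  0.85902391]
-0.06 37 [-0.059  0.058  0.064] 0.024
-0.055 39 [-0.059  0.048  0.065] 0.02
-0.05 30 [-0.058  0.002  0.063] 0.017
-0.045 33 [-0.06  -0.045  0.062] 0.015
-0.04 22 [-0.057 -0.045  0.059] 0.013
-0.035 17 [-0.049 -0.046  0.052] 0.008
-0.03 1 [0.047 0.047 0.047] 0.018
((454.82196044921875, -216.43621826171875), (58.48487091064453, 83.64417266845703), 14.20223617553711)
```

>>> drive_tool(steps=[{"rx": 0, "ry": 0, "rz": 0, "tx": 0, "ty": 0, "tz": 0.2, "hand": 100}, {"rx": 0, "ry": 0, "rz": 0, "tx": 0, "ty": 0, "tz": 0, "hand": 0}, {"rx": 0, "ry": 0, "rz": 0, "tx": 0, "ty": 0, "tz": 0, "hand": 0}, {"rx": 0, "ry": 0, "rz": 0, "tx": 0, "ty": 0, "tz": 0, "hand": 0}, {"rx": 0, "ry": 0, "rz": 0, "tx": 0, "ty": 0, "tz": 0, "hand": 0}, {"rx": 0, "ry": 0, "rz": 0, "tx": 0, "ty": 0, "tz": 0, "hand": 0}, {"rx": 0, "ry": 0, "rz": 0, "tx": 0, "ty": 0, "tz": 0, "hand": 0}])

```text
t: 9.9
tcp_pos: [0.4572, -0.2179, -0.0096]
tool_rot: [[-0.18, 0.968, -0.173], [0.688, 0.249, 0.682], [0.703, 0.004, -0.711]]
wrist_force: [0.4, -0.6, -0.1]
finger_gap: 0.627
finger_force: 30.0
```

>>> drive_tool(steps=[{"rx": 0, "ry": 0, "rz": 0, "tx": 1.4, "ty": 0, "tz": -1.4, "hand": 0}, {"rx": 0, "ry": 0, "rz": 0, "tx": 3.5, "ty": 0, "tz": -3.55, "hand": 0}, {"rx": 0, "ry": 0, "rz": 0, "tx": 3.5, "ty": 0, "tz": -3.55, "hand": 0}, {"rx": 0, "ry": 0, "rz": 0, "tx": 3.5, "ty": 0, "tz": -3.55, "hand": 0}, {"rx": 0, "ry": 0, "rz": 0, "tx": 2.1, "ty": 0, "tz": -2.1, "hand": 0}])

```text
t: 10.52
tcp_pos: [0.4571, -0.2187, 0.1932]
tool_rot: [[-0.182, 0.968, -0.17], [0.69, 0.249, 0.68], [0.701, 0.006, -0.713]]
wrist_force: [-0.3, 0.3, -2.1]
finger_gap: 0.625
finger_force: 30.0
```

```bash
cat >> goal.py <<'E'
Rg=np.array([[-0.18,.968,-.173],[.688,.249,.682],[.703,.004,-.711]]); Rg=tilt(Rg[:,1],Rg[:,2])
tg=np.array([.4572,-.2179,-.0096])   # TCP at grasp
A=np.stack([-lx,ys,up],1); B=np.stack([up,q,-v],1); M=B@A.T
mid0=np.array([.4588,-.2233,.009]); mid1=lens+.205*v; mid1[2]=.055
Rl=M@Rg; tl=mid1+M@(tg-mid0)
E
python3 - <<'E'
from goal import *
p,R,s=st(); print(p,s["joint_pos"].round(2),s["wrist_force"],s["finger_gap"]); print(Rl.round(3).tolist(),tl)
plan(p,R,tl+[0,0,.15],Rl)
E
```

```text
[ 0.45711007 -0.21873659  0.19324425] [ 0.54  0.71  0.27  1.48 -0.53  1.7   1.19] [-0.34916059  0.26285309 -2.12475057] 0.6246892057965027
[[0.08, 0.994, -0.08], [0.699, -0.113, -0.706], [-0.711, 0.001, -0.703]] [0.47301678 0.03415003 0.04937139]
turn deg [  0.5  -88.78  23.22] then shift cm [ 17.36  -1.28 -18.42] | shift first (old axes) [17.58  7.85 16.48]
```

>>> drive_tool(steps=[{"rx": 0, "ry": 0, "rz": 0, "tx": 3.52, "ty": 1.57, "tz": 3.3, "hand": 0}, {"rx": 0, "ry": 0, "rz": 0, "tx": 3.52, "ty": 1.57, "tz": 3.3, "hand": 0}, {"rx": 0, "ry": 0, "rz": 0, "tx": 3.52, "ty": 1.57, "tz": 3.3, "hand": 0}, {"rx": 0, "ry": 0, "rz": 0, "tx": 3.52, "ty": 1.57, "tz": 3.3, "hand": 0}, {"rx": 0, "ry": 0, "rz": 0, "tx": 3.52, "ty": 1.57, "tz": 3.3, "hand": 0}, {"rx": 0, "ry": -8.9, "rz": 2.3, "tx": 0, "ty": 0, "tz": 0, "hand": 0}, {"rx": 0, "ry": -8.9, "rz": 2.3, "tx": 0, "ty": 0, "tz": 0, "hand": 0}, {"rx": 0, "ry": -8.9, "rz": 2.3, "tx": 0, "ty": 0, "tz": 0, "hand": 0}, {"rx": 0, "ry": -8.9, "rz": 2.3, "tx": 0, "ty": 0, "tz": 0, "hand": 0}, {"rx": 0, "ry": -8.9, "rz": 2.3, "tx": 0, "ty": 0, "tz": 0, "hand": 0}])

```text
t: 11.78
tcp_pos: [0.4724, 0.035, 0.1983]
tool_rot: [[-0.069, 0.995, -0.066], [0.998, 0.068, -0.014], [-0.009, -0.067, -0.998]]
wrist_force: [-0.4, 1.0, -2.2]
finger_gap: 0.627
finger_force: 30.0
```

```bash
python3 - <<'E'
from goal import *
p,R,s=st(); print(p,s["joint_pos"].round(2),s["wrist_force"],s["finger_gap"])
plan(p,R,tl+[0,0,.15],Rl)
E
```

```text
[0.47239403 0.03495174 0.19827387] [-0.32  0.2   0.21  1.94 -0.04  1.07 -0.02] [-0.3847108   1.013398   -2.15381866] 0.6270231724855154
turn deg [  0.5  -44.28  11.38] then shift cm [-0.13  0.07 -0.03] | shift first (old axes) [-0.09  0.05 -0.11]
```

>>> drive_tool(steps=[{"rx": 0.1, "ry": -8.9, "rz": 2.3, "tx": 0, "ty": 0, "tz": 0, "hand": 0}, {"rx": 0.1, "ry": -8.9, "rz": 2.3, "tx": 0, "ty": 0, "tz": 0, "hand": 0}, {"rx": 0.1, "ry": -8.9, "rz": 2.3, "tx": 0, "ty": 0, "tz": 0, "hand": 0}, {"rx": 0.1, "ry": -8.9, "rz": 2.3, "tx": 0, "ty": 0, "tz": 0, "hand": 0}, {"rx": 0.1, "ry": -8.7, "rz": 2.2, "tx": 0, "ty": 0, "tz": 0, "hand": 0}, {"rx": 0, "ry": 0, "rz": 0, "tx": 0, "ty": 0, "tz": 0, "hand": 0}])

```text
t: 12.52
tcp_pos: [0.4712, 0.038, 0.1942]
tool_rot: [[0.069, 0.994, -0.081], [0.701, -0.106, -0.705], [-0.71, -0.008, -0.705]]
wrist_force: [-0.1, -0.7, -2.3]
finger_gap: 0.624
finger_force: 30.0
```

```bash
python3 - <<'E'
from goal import *
p,R,s=st(); print(p,s["joint_pos"].round(2),s["wrist_force"],s["finger_gap"])
plan(p,R,tl+[0,0,.03],Rl)
for n in("scene","top"):
    im,d=r.get_image(n); np.savez(f"pics/{n}3.npz",im=im,d=d)
    for t in("led_light_mid","led_light"): print(n,[(round(o["p"],2),w(n,o["position"]).round(3).tolist()) for o in r.place_of(n,t)])
    if n=="scene": cv2.imwrite("pics/s3.png",cv2.resize(im[100:300,260:500],None,fx=2.9,fy=2.9,interpolation=cv2.INTER_CUBIC)[...,::-1])
print("expected mid",R@Rl.T@(mid1-tl)+p)
E
```

```text
[0.47115605 0.03801932 0.19419931] [-0.77  0.51  0.21  1.81  0.5   1.39 -0.89] [-0.0773404  -0.72200066 -2.30662937] 0.6241642858413683
turn deg [-0.07 -0.1   0.64] then shift cm [7.91 0.22 8.34] | shift first (old axes) [7.89 0.31 8.35]
scene [(0.9, [0.287, -0.187, 0.016]), (0.76, [0.473, 0.057, 0.198]), (0.63, [0.427, -0.084, 0.006]), (0.44, [0.694, -0.373, -0.002])]
scene [(0.9, [0.469, 0.047, 0.202]), (0.87, [0.29, -0.181, -0.002]), (0.73, [0.426, -0.085, -0.001])]
top [(0.67, [0.429, -0.083, 0.007]), (0.63, [0.29, -0.183, 0.008]), (0.5, [0.475, 0.051, 0.204]), (0.29, [0.475, 0.045, 0.201]), (0.21, [0.677, 0.414, -0.001])]
top [(0.73, [0.293, -0.183, 0.001]), (0.72, [0.424, -0.083, -0.001]), (0.5, [0.471, 0.042, 0.199])]
expected mid [0.47344004 0.05647018 0.19985874]
```

View pics/s3.png

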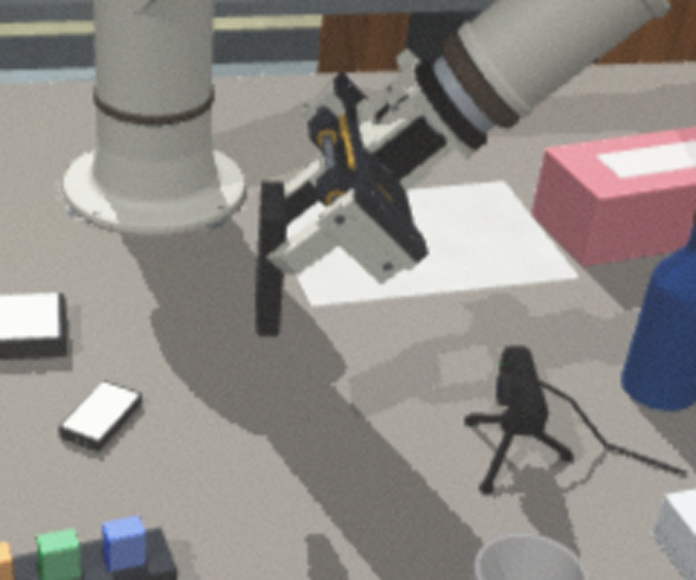

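The light (crop 270,260) is held upright with its lit face toward the webcam (crop 520,390), and the pose matches expectation. I'll lower it to 3 cm above the desk.

>>> drive_tool(steps=[{"rx": 0, "ry": -0.1, "rz": 0.6, "tx": 0, "ty": 0, "tz": 0, "hand": 0}, {"rx": 0, "ry": 0, "rz": 0, "tx": 2.6, "ty": 0.1, "tz": 2.8, "hand": 0}, {"rx": 0, "ry": 0, "rz": 0, "tx": 2.6, "ty": 0.1, "tz": 2.8, "hand": 0}, {"rx": 0, "ry": 0, "rz": 0, "tx": 2.7, "ty": 0.1, "tz": 2.7, "hand": 0}, {"rx": 0, "ry": 0, "rz": 0, "tx": 0, "ty": 0, "tz": 0, "hand": 0}])

```text
t: 13.45
tcp_pos: [0.4737, 0.0303, 0.0804]
tool_rot: [[0.084, 0.993, -0.085], [0.697, -0.119, -0.707], [-0.712, 0.0, -0.702]]
wrist_force: [-0.4, -0.3, -1.5]
finger_gap: 0.628
finger_force: 30.0
```

```bash
python3 - <<'E'
from goal import *
p,R,s=st(); print(p,s["wrist_force"],s["finger_gap"])
plan(p,R,tl+[0,0,.002],Rl)
L=R@Rl.T@B; print("led axes",L.round(3).tolist())
im,d=r.get_image("scene"); P=cloud("scene",d)
E0=R@Rl.T@(mid1-tl)+p; Q=(P-E0)@B
m=(d>0)&(abs(Q[...,0])<.07)&(abs(Q[...,1])<.04)&(abs(Q[...,2])<.02); q=Q[m]; q=q[q[:,0]<-.005]
print("side/top pts",len(q)); 
k=abs(q[:,1]-.029)<.006; print('x',np.percentile(q[k,0],[1,99]).round(4)); 
for a in np.arange(-.06,0,.01):
    j=k&(q[:,0]>=a)&(q[:,0]<a+.01)
    if j.sum()>3: print(round(a,3),j.sum(),'z',np.percentile(q[j,2],[3,50,97]).round(4),'y',np.median(q[j,1]).round(4))
E
```

```text
[0.47370573 0.03026803 0.08037436] [-0.41140882 -0.33032528 -1.4868356 ] 0.6278438572432401
turn deg [-0.29  0.1  -0.24] then shift cm [ 2.33 -0.12  1.77] | shift first (old axes) [ 2.33 -0.12  1.77]
led axes [[0.001, 0.992, 0.123], [0.002, -0.123, 0.992], [1.0, -0.001, -0.002]]
side/top pts 127
x [-0.0543 -0.0072]
-0.06 9 z [-0.0093 -0.0019  0.005 ] y 0.0263
-0.05 25 z [-0.0098  0.0001  0.0077] y 0.0279
-0.04 24 z [-0.0101 -0.0026  0.0072] y 0.0272
-0.03 20 z [-0.0082 -0.0007  0.0068] y 0.0279
-0.02 23 z [-0.0085 -0.0012  0.0062] y 0.0279
-0.01 9 z [-0.0082 -0.0039  0.0058] y 0.0284
```

>>> drive_tool(steps=[{"rx": -0.2, "ry": 0.1, "rz": -0.2, "tx": 1.1, "ty": -0.1, "tz": 0.8, "hand": 0}, {"rx": 0, "ry": 0, "rz": 0, "tx": 1.1, "ty": 0, "tz": 0.9, "hand": 0}, {"rx": 0, "ry": 0, "rz": 0, "tx": 0, "ty": 0, "tz": 0, "hand": 0}, {"rx": 0, "ry": 0, "rz": 0, "tx": 0, "ty": 0, "tz": 0, "hand": 0}])

```text
t: 14.0
tcp_pos: [0.475, 0.0349, 0.0543]
tool_rot: [[0.083, 0.994, -0.078], [0.7, -0.114, -0.705], [-0.709, 0.004, -0.705]]
wrist_force: [0.1, -0.1, -1.8]
finger_gap: 0.626
finger_force: 30.0
```

```bash
python3 - <<'E'
from goal import *
p,R,s=st(); print(p,s["wrist_force"],s["ft_torque"]); plan(p,R,tl,Rl)
E
```

```text
[0.47501058 0.03491946 0.05431871] [ 0.09821288 -0.11774427 -1.777589  ] [ 1.03631545 -0.05328118 -0.00783848]
turn deg [ 0.1  -0.15 -0.16] then shift cm [ 0.28 -0.19  0.42] | shift first (old axes) [ 0.28 -0.19  0.42]
```

>>> drive_tool(steps=[{"rx": 0, "ry": 0, "rz": 0, "tx": 0.2, "ty": -0.2, "tz": 0.2, "hand": 0}, {"rx": 0, "ry": 0, "rz": 0, "tx": 0.1, "ty": 0, "tz": 0.1, "hand": 0}, {"rx": 0, "ry": 0, "rz": 0, "tx": 0, "ty": 0, "tz": 0, "hand": 0}])

```text
t: 14.38
tcp_pos: [0.4727, 0.0352, 0.0502]
tool_rot: [[0.083, 0.993, -0.078], [0.7, -0.114, -0.705], [-0.709, 0.004, -0.705]]
wrist_force: [-1.6, 1.6, 1.6]
finger_gap: 0.631
finger_force: 30.0
```

>>> drive_tool(steps=[{"rx": 0, "ry": 0, "rz": 0, "tx": 0.07, "ty": 0, "tz": 0.07, "hand": 0}, {"rx": 0, "ry": 0, "rz": 0, "tx": 0, "ty": 0, "tz": 0, "hand": 0}])

```text
t: 14.62
tcp_pos: [0.4726, 0.0349, 0.0502]
tool_rot: [[0.083, 0.993, -0.079], [0.699, -0.114, -0.706], [-0.71, 0.004, -0.704]]
wrist_force: [-3.2, 3.1, 9.6]
finger_gap: 0.625
finger_force: 30.0
```

>>> drive_tool(steps=[{"rx": 0, "ry": 0, "rz": 0, "tx": -0.06, "ty": 0, "tz": -0.06, "hand": 0}, {"rx": 0, "ry": 0, "rz": 0, "tx": 0, "ty": 0, "tz": 0, "hand": 0}, {"rx": 0, "ry": 0, "rz": 0, "tx": 0, "ty": 0, "tz": 0, "hand": 75}, {"rx": 0, "ry": 0, "rz": 0, "tx": 0, "ty": 0, "tz": 0, "hand": 100}, {"rx": 0, "ry": 0, "rz": 0, "tx": 0, "ty": 0, "tz": 0, "hand": 100}, {"rx": 0, "ry": 0, "rz": 0, "tx": 0, "ty": 0, "tz": 0, "hand": 100}, {"rx": 0, "ry": 0, "rz": 0, "tx": 0, "ty": 0, "tz": 0, "hand": 100}, {"rx": 0, "ry": 0, "rz": 0, "tx": 0, "ty": 0, "tz": 0, "hand": 100}, {"rx": 0, "ry": 0, "rz": 0, "tx": 0, "ty": 0, "tz": -1, "hand": 100}, {"rx": 0, "ry": 0, "rz": 0, "tx": 0, "ty": 0, "tz": -2, "hand": 100}, {"rx": 0, "ry": 0, "rz": 0, "tx": 0, "ty": 0, "tz": -4, "hand": 100}, {"rx": 0, "ry": 0, "rz": 0, "tx": 0, "ty": 0, "tz": -5, "hand": 100}, {"rx": 0, "ry": 0, "rz": 0, "tx": 0, "ty": 0, "tz": -5, "hand": 100}, {"rx": 0, "ry": 0, "rz": 0, "tx": 0, "ty": 0, "tz": -5, "hand": 100}])

```text
t: 16.38
tcp_pos: [0.4899, 0.1918, 0.2067]
tool_rot: [[0.083, 0.994, -0.078], [0.701, -0.113, -0.704], [-0.708, 0.004, -0.706]]
wrist_force: [-0.0, -0.1, 0.2]
finger_gap: 0.997
finger_force: 0.0
```

```bash
cat > chk.py <<'E'
from goal import *
p,R,s=st(); print(p,s["wrist_force"],s["finger_gap"])
for n in("scene","top"):
    im,d=r.get_image(n); np.savez(f"pics/{n}4.npz",im=im,d=d); P=cloud(n,d); Q=(P-mid1)@B
    m=(d>0)&(Q[...,0]>-.045)&(Q[...,0]<.07)&(abs(Q[...,1])<.045)&(abs(Q[...,2])<.03)&(im.max(-1)<120); q=Q[m]
    c=cv2.minAreaRect((q[:,1:]*1000).astype(np.float32)); print(n,len(q),c,'top',np.percentile(q[:,0],98).round(4))
    t=q[q[:,0]>.045]; print(' top face',len(t),cv2.minAreaRect((t[:,1:]*1000).astype(np.float32)) if len(t)>4 else '', np.polyfit(t[:,1],t[:,2],1) if len(t)>4 else '')
    print([(round(o["p"],2),w(n,o["position"]).round(3).tolist()) for o in r.place_of(n,"led_light_mid")])
    if n=="scene":
        k=abs(q[:,1]-.029)<.006
        for a in np.arange(-.045,.06,.015):
            j=k&(q[:,0]>=a)&(q[:,0]<a+.015)
            if j.sum()>3: print('  ',round(a,3),j.sum(),'z',np.percentile(q[j,2],[5,50,95]).round(4))
print("mid1",mid1)
E
python3 chk.py
```

```text
[0.48989322 0.19176162 0.2066659 ] [-0.03394177 -0.08342827  0.20839841] 0.9974744243176846
scene 363 ((0.8136749267578125, 0.131317138671875), (63.04977798461914, 18.625661849975586), 0.15881434082984924) top 0.0559
 top face 137 ((-0.19618988037109375, 0.014310836791992188), (17.50444984436035, 61.12543487548828), 88.53654479980469) [-0.01545747 -0.00025914]
[(0.94, [0.477, 0.054, 0.057]), (0.84, [0.284, -0.186, 0.013]), (0.79, [0.427, -0.083, 0.006])]
   -0.045 32 z [-0.0073  0.0001  0.0078]
   -0.03 30 z [-0.0081 -0.0006  0.0083]
   -0.015 38 z [-0.0085 -0.      0.0085]
   0.0 34 z [-0.0069  0.0005  0.008 ]
   0.015 37 z [-0.0078 -0.0002  0.0091]
   0.03 34 z [-0.0083  0.0011  0.0085]
   0.045 34 z [-0.0087 -0.0006  0.0077]
top 169 ((1.5250244140625, 1.3517065048217773), (23.62248992919922, 83.0188217163086), 84.07294464111328) top 0.0622
 top face 134 ((-1.0089988708496094, 1.5877914428710938), (19.04981803894043, 57.67938232421875), 89.41133880615234) [0.00255849 0.00130966]
[(0.86, [0.289, -0.185, 0.009]), (0.8, [0.428, -0.083, 0.009]), (0.61, [0.475, 0.055, 0.054])]
mid1 [0.4753825  0.05260002 0.055     ]
```

The light stands alone, square and centred to within about 1.5 mm. Now the amber block.

```bash
cat >> goal.py <<'E'
ar=np.radians(11.0); Ra=tilt([np.cos(ar),np.sin(ar),0],[0,0,-1]); ta=np.array([.6428,-.1734,.005])
E
python3 - <<'E'
from goal import *
p,R,s=st(); p=p+[0,0,.1]
plan(p,R,[.6428,-.1734,.30],Ra); plan(p,R,[.6428,-.1734,.10],Ra)
E
```

```text
turn deg [ -6.6   44.73 -16.65] then shift cm [-38.7    8.02   0.53] | shift first (old axes) [-23.95  19.26  24.87]
turn deg [ -6.6   44.73 -16.65] then shift cm [-38.7    8.02  20.53] | shift first (old axes) [-9.8  19.16 39.  ]
```

>>> drive_tool(steps=[{"rx": 0, "ry": 0, "rz": 0, "tx": -3.6, "ty": 0, "tz": -3.6, "hand": 100}, {"rx": 0, "ry": 0, "rz": 0, "tx": -3.5, "ty": 0, "tz": -3.5, "hand": 60}, {"rx": -1.32, "ry": 8.95, "rz": -3.33, "tx": 0, "ty": 0, "tz": 0, "hand": 60}, {"rx": -1.32, "ry": 8.95, "rz": -3.33, "tx": 0, "ty": 0, "tz": 0, "hand": 60}, {"rx": -1.32, "ry": 8.95, "rz": -3.33, "tx": 0, "ty": 0, "tz": 0, "hand": 60}, {"rx": -1.32, "ry": 8.95, "rz": -3.33, "tx": 0, "ty": 0, "tz": 0, "hand": 60}, {"rx": -1.32, "ry": 8.95, "rz": -3.33, "tx": 0, "ty": 0, "tz": 0, "hand": 60}, {"rx": 0, "ry": 0, "rz": 0, "tx": -4.84, "ty": 1, "tz": 0, "hand": 60}, {"rx": 0, "ry": 0, "rz": 0, "tx": -4.84, "ty": 1, "tz": 0, "hand": 60}, {"rx": 0, "ry": 0, "rz": 0, "tx": -4.84, "ty": 1, "tz": 0, "hand": 60}, {"rx": 0, "ry": 0, "rz": 0, "tx": -4.84, "ty": 1, "tz": 0, "hand": 60}, {"rx": 0, "ry": 0, "rz": 0, "tx": -4.84, "ty": 1, "tz": 0, "hand": 60}, {"rx": 0, "ry": 0, "rz": 0, "tx": -4.84, "ty": 1, "tz": 0, "hand": 60}, {"rx": 0, "ry": 0, "rz": 0, "tx": -4.84, "ty": 1, "tz": 0, "hand": 60}, {"rx": 0, "ry": 0, "rz": 0, "tx": -4.84, "ty": 1, "tz": 0, "hand": 60}, {"rx": 0, "ry": 0, "rz": 0, "tx": 0, "ty": 0, "tz": 5, "hand": 60}, {"rx": 0, "ry": 0, "rz": 0, "tx": 0, "ty": 0, "tz": 5, "hand": 60}, {"rx": 0, "ry": 0, "rz": 0, "tx": 0, "ty": 0, "tz": 5, "hand": 60}, {"rx": 0, "ry": 0, "rz": 0, "tx": 0, "ty": 0, "tz": 4, "hand": 60}, {"rx": 0, "ry": 0, "rz": 0, "tx": 0, "ty": 0, "tz": 0, "hand": 60}])

```text
t: 19.08
tcp_pos: [0.6361, -0.1748, 0.1104]
tool_rot: [[-0.187, 0.982, -0.012], [0.982, 0.187, 0.001], [0.003, -0.011, -1.0]]
wrist_force: [0.2, 0.0, 0.1]
finger_gap: 0.599
finger_force: 0.0
```

```bash
cat > f.py <<'E'
from goal import *
p,R,s=st(); print(p,R.round(3).tolist(),s["joint_pos"].round(2),s["finger_gap"]); plan(p,R,ta,Ra)
for n in("scene",):
    im,d=r.get_image(n); P=cloud(n,d); Q=(P-p)@R
    m=(d>0)&(abs(Q[...,0])<.02)&(abs(Q[...,1])<.06)&(Q[...,2]>-.08)&(Q[...,2]<.02)&(P[...,2]>.075);q=Q[m]
    for z0 in np.arange(-.06,.03,.005):
        for sg in(-1,1):
            k=(q[:,2]>=z0)&(q[:,2]<z0+.005)&(q[:,1]*sg>0.01)
            if k.sum():print(n,round(z0,3),sg,k.sum(),'y',np.percentile(q[k,1],[5,50,95]).round(3),'x',np.percentile(q[k,0],[2,98]).round(3))
E
python3 f.py
```

```text
[ 0.63606057 -0.17483577  0.11042861] [[-0.187, 0.982, -0.012], [0.982, 0.187, 0.001], [0.003, -0.011, -1.0]] [ 0.02  0.59  0.3   1.6  -0.2   0.99  0.57] 0.5990445700607742
turn deg [-0.66 -0.16 -0.2 ] then shift cm [1.000e-02 6.900e-01 1.054e+01] | shift first (old axes) [-1.000e-02  8.100e-01  1.053e+01]
scene -0.06 -1 1 y [-0.044 -0.044 -0.044] x [-0.012 -0.012]
scene -0.06 1 5 y [0.044 0.046 0.047] x [-0.009  0.002]
scene -0.055 1 20 y [0.043 0.044 0.046] x [-0.012  0.009]
scene -0.05 1 22 y [0.043 0.044 0.046] x [-0.011  0.01 ]
scene -0.045 1 10 y [0.043 0.044 0.045] x [-0.008  0.009]
scene -0.04 1 2 y [0.036 0.038 0.039] x [-0.012 -0.001]
scene -0.035 1 2 y [0.033 0.034 0.035] x [-0.012 -0.01 ]
```

>>> drive_tool(steps=[{"rx": -0.65, "ry": -0.15, "rz": -0.2, "tx": 0, "ty": 0.7, "tz": 0, "hand": 60}, {"rx": 0, "ry": 0, "rz": 0, "tx": 0, "ty": 0, "tz": 3, "hand": 60}, {"rx": 0, "ry": 0, "rz": 0, "tx": 0, "ty": 0, "tz": 0, "hand": 60}])

```text
t: 19.5
tcp_pos: [0.6482, -0.1732, 0.0856]
tool_rot: [[-0.193, 0.981, 0.01], [0.981, 0.193, -0.001], [-0.003, 0.009, -1.0]]
wrist_force: [-0.2, 0.4, 0.4]
finger_gap: 0.604
finger_force: 0.0
```

```bash
sed -i 's/>.075);q/>.062);q/' f.py; python3 f.py
```

```text
[ 0.64817579 -0.17318494  0.08556274] [[-0.193, 0.981, 0.01], [0.981, 0.193, -0.001], [-0.003, 0.009, -1.0]] [ 0.02  0.63  0.29  1.61 -0.21  0.93  0.58] 0.6041939727409432
turn deg [0.53 0.16 0.13] then shift cm [ 0.08 -0.53  8.06] | shift first (old axes) [ 0.11 -0.61  8.05]
scene -0.06 1 3 y [0.046 0.046 0.048] x [-0.009  0.002]
scene -0.055 1 20 y [0.042 0.045 0.046] x [-0.011  0.008]
scene -0.05 1 15 y [0.043 0.044 0.046] x [-0.011  0.007]
scene -0.045 1 14 y [0.041 0.043 0.045] x [-0.011  0.01 ]
scene -0.04 1 1 y [0.038 0.038 0.038] x [-0.012 -0.012]
```

>>> drive_tool(steps=[{"rx": 0, "ry": 0, "rz": 0, "tx": 0, "ty": 0, "tz": 0, "hand": 60}, {"rx": 0, "ry": 0, "rz": 0, "tx": 0, "ty": 0, "tz": 0, "hand": 60}])

```text
t: 19.8
tcp_pos: [0.6496, -0.1739, 0.0871]
tool_rot: [[-0.193, 0.981, 0.013], [0.981, 0.193, -0.002], [-0.004, 0.012, -1.0]]
wrist_force: [-0.2, 0.8, 0.3]
finger_gap: 0.607
finger_force: 0.0
```

```bash
python3 f.py; python3 - <<'E'
from goal import *
for i in range(5): print(r.get_state()["tcp_pos"],r.get_state()["t"]); r.get_image("top")
E
```

```text
[ 0.6495781  -0.17386475  0.08711735] [[-0.193, 0.981, 0.013], [0.981, 0.193, -0.002], [-0.004, 0.012, -1.0]] [ 0.02  0.62  0.29  1.61 -0.21  0.92  0.58] 0.6065176140535133
turn deg [0.71 0.25 0.11] then shift cm [ 0.17 -0.66  8.21] | shift first (old axes) [ 0.21 -0.76  8.2 ]
scene -0.06 1 5 y [0.045 0.046 0.047] x [-0.01   0.007]
scene -0.055 1 19 y [0.043 0.045 0.046] x [-0.011  0.009]
scene -0.05 1 18 y [0.041 0.044 0.045] x [-0.012  0.008]
scene -0.045 1 13 y [0.039 0.044 0.046] x [-0.012  0.008]
scene -0.035 1 1 y [0.029 0.029 0.029] x [-0.012 -0.012]
[ 0.64932569 -0.17379375  0.08677902] 19.85
[ 0.64913456 -0.173697    0.08651419] 19.9
[ 0.64893744 -0.17367252  0.08622575] 19.95
[ 0.64877486 -0.17361365  0.08597457] 20.0
[ 0.64868146 -0.17357696  0.0858217 ] 20.05
```

>>> drive_tool(steps=[{"rx": 0.5, "ry": 0.15, "rz": 0.1, "tx": 0.05, "ty": -0.5, "tz": 2, "hand": 60}, {"rx": 0, "ry": 0, "rz": 0, "tx": 0, "ty": 0, "tz": 0, "hand": 60}, {"rx": 0, "ry": 0, "rz": 0, "tx": 0, "ty": 0, "tz": 0, "hand": 60}, {"rx": 0, "ry": 0, "rz": 0, "tx": 0, "ty": 0, "tz": 0, "hand": 60}, {"rx": 0, "ry": 0, "rz": 0, "tx": 0, "ty": 0, "tz": 0, "hand": 60}, {"rx": 0, "ry": 0, "rz": 0, "tx": 0, "ty": 0, "tz": 0, "hand": 60}])

```text
t: 20.85
tcp_pos: [0.644, -0.1741, 0.0658]
tool_rot: [[-0.191, 0.982, 0.002], [0.982, 0.191, -0.001], [-0.001, 0.002, -1.0]]
wrist_force: [-0.8, -0.1, -0.5]
finger_gap: 0.597
finger_force: 0.0
```

```bash
python3 f.py
```

```text
[ 0.64400024 -0.17407944  0.06577286] [[-0.191, 0.982, 0.002], [0.982, 0.191, -0.001], [-0.001, 0.002, -1.0]] [ 0.03  0.65  0.28  1.62 -0.22  0.9   0.58] 0.5965630752935633
turn deg [0.11 0.06 0.02] then shift cm [ 0.09 -0.1   6.08] | shift first (old axes) [ 0.1  -0.12  6.08]
scene -0.06 1 1 y [0.047 0.047 0.047] x [0.005 0.005]
scene -0.055 1 9 y [0.043 0.045 0.046] x [-0.01   0.009]
scene -0.05 1 20 y [0.043 0.044 0.045] x [-0.011  0.009]
scene -0.045 1 12 y [0.038 0.044 0.045] x [-0.012  0.009]
scene -0.04 1 1 y [0.031 0.031 0.031] x [-0.012 -0.012]
```

>>> drive_tool(steps=[{"rx": 0.1, "ry": 0, "rz": 0, "tx": 0.1, "ty": -0.1, "tz": 2.5, "hand": 60}, {"rx": 0, "ry": 0, "rz": 0, "tx": 0, "ty": 0, "tz": 2, "hand": 60}, {"rx": 0, "ry": 0, "rz": 0, "tx": 0, "ty": 0, "tz": 1, "hand": 60}, {"rx": 0, "ry": 0, "rz": 0, "tx": 0, "ty": 0, "tz": 0.4, "hand": 60}, {"rx": 0, "ry": 0, "rz": 0, "tx": 0, "ty": 0, "tz": 0, "hand": 60}, {"rx": 0, "ry": 0, "rz": 0, "tx": 0, "ty": 0, "tz": 0, "hand": 60}, {"rx": 0, "ry": 0, "rz": 0, "tx": 0, "ty": 0, "tz": 0, "hand": 60}, {"rx": 0, "ry": 0, "rz": 0, "tx": 0, "ty": 0, "tz": 0, "hand": 60}])

```text
t: 21.9
tcp_pos: [0.6429, -0.1734, 0.0069]
tool_rot: [[-0.191, 0.982, 0.0], [0.982, 0.191, -0.001], [-0.001, 0.0, -1.0]]
wrist_force: [-0.9, -0.3, 0.3]
finger_gap: 0.599
finger_force: 0.0
```

```bash
sed -i 's/>.062);q/>.030);q/' f.py; python3 f.py; python3 - <<'E'
from h import *
im,d=r.get_image("scene"); cv2.imwrite("pics/s5.png",cv2.resize(im[220:340,200:340],None,fx=5,fy=5,interpolation=cv2.INTER_CUBIC)[...,::-1])
E
```

```text
[ 0.64290127 -0.17336314  0.00691182] [[-0.191, 0.982, 0.0], [0.982, 0.191, -0.001], [-0.001, 0.0, -1.0]] [ 0.04  0.72  0.26  1.65 -0.24  0.8   0.6 ] 0.5985789396946891
turn deg [0.01 0.06 0.02] then shift cm [-0.   -0.01  0.19] | shift first (old axes) [-0.   -0.01  0.19]
scene -0.06 -1 2 y [-0.037 -0.034 -0.031] x [-0.012 -0.01 ]
scene -0.055 -1 1 y [-0.041 -0.041 -0.041] x [-0.012 -0.012]
scene -0.05 1 12 y [0.043 0.045 0.046] x [-0.011  0.008]
scene -0.045 1 7 y [0.043 0.044 0.044] x [-0.011  0.008]
scene -0.04 1 1 y [0.042 0.042 0.042] x [0.002 0.002]
```

View pics/s5.png

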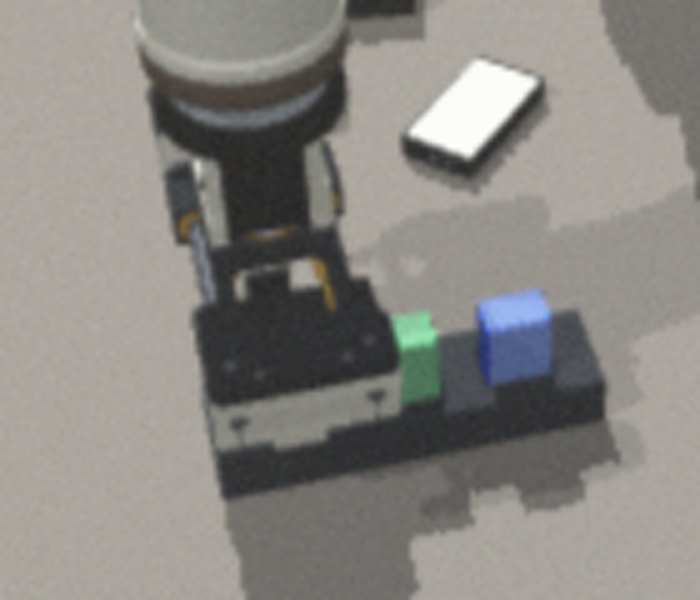

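>>> drive_tool(steps=[{"rx": 0, "ry": 0, "rz": 0, "tx": 0, "ty": 0, "tz": 0, "hand": 40}, {"rx": 0, "ry": 0, "rz": 0, "tx": 0, "ty": 0, "tz": 0, "hand": 30}, {"rx": 0, "ry": 0, "rz": 0, "tx": 0, "ty": 0, "tz": 0, "hand": 25}, {"rx": 0, "ry": 0, "rz": 0, "tx": 0, "ty": 0, "tz": 0, "hand": 20}, {"rx": 0, "ry": 0, "rz": 0, "tx": 0, "ty": 0, "tz": 0, "hand": 0}, {"rx": 0, "ry": 0, "rz": 0, "tx": 0, "ty": 0, "tz": 0, "hand": 0}, {"rx": 0, "ry": 0, "rz": 0, "tx": 0, "ty": 0, "tz": 0, "hand": 0}])

```text
t: 22.88
tcp_pos: [0.6426, -0.1733, 0.0065]
tool_rot: [[-0.191, 0.982, -0.0], [0.982, 0.191, -0.001], [-0.001, -0.0, -1.0]]
wrist_force: [0.4, -0.3, -0.7]
finger_gap: 0.218
finger_force: 30.0
```

>>> drive_tool(steps=[{"rx": 0, "ry": 0, "rz": 0, "tx": 0, "ty": 0, "tz": -0.7, "hand": 0}, {"rx": 0, "ry": 0, "rz": 0, "tx": 0, "ty": 0, "tz": -1.5, "hand": 0}, {"rx": 0, "ry": 0, "rz": 0, "tx": 0, "ty": 0, "tz": -2.5, "hand": 0}, {"rx": 0, "ry": 0, "rz": 0, "tx": 0, "ty": 0, "tz": -4, "hand": 0}, {"rx": 0, "ry": 0, "rz": 0, "tx": 0, "ty": 0, "tz": -5, "hand": 0}, {"rx": 0, "ry": 0, "rz": 0, "tx": 0, "ty": 0, "tz": -4, "hand": 0}, {"rx": 0, "ry": 0, "rz": 0, "tx": 0, "ty": 0, "tz": 0, "hand": 0}, {"rx": 0, "ry": 0, "rz": 0, "tx": 0, "ty": 0, "tz": 0, "hand": 0}])

```text
t: 23.88
tcp_pos: [0.6423, -0.173, 0.1839]
tool_rot: [[-0.191, 0.982, 0.0], [0.982, 0.191, -0.001], [-0.001, -0.0, -1.0]]
wrist_force: [0.2, -1.2, -1.2]
finger_gap: 0.216
finger_force: 30.0
```

```bash
cat >> goal.py <<'E'
Rh=tilt(q,[0,0,-1]); th_=lens+.099*v; th_[2]=.0485
E
python3 - <<'E'
from goal import *
p,R,s=st(); print(p,s["finger_gap"],s["wrist_force"],th_); plan(p,R,[th_[0],th_[1],p[2]],Rh)
E
```

```text
[ 0.64234723 -0.17298352  0.18389296] 0.21593973931122656 [ 0.22300466 -1.23516483 -1.2144563 ] [0.4877496  0.15787611 0.0485    ]
turn deg [ 0.    0.04 17.72] then shift cm [ 31.06 -19.21   0.  ] | shift first (old axes) [ 3.543e+01 -8.850e+00 -2.000e-02]
```

>>> drive_tool(steps=[{"rx": 0, "ry": 0, "rz": 5.9, "tx": 0, "ty": 0, "tz": 0, "hand": 0}, {"rx": 0, "ry": 0, "rz": 5.9, "tx": 0, "ty": 0, "tz": 0, "hand": 0}, {"rx": 0, "ry": 0, "rz": 5.9, "tx": 0, "ty": 0, "tz": 0, "hand": 0}, {"rx": 0, "ry": 0, "rz": 0, "tx": 1.9, "ty": -1.2, "tz": 0, "hand": 0}, {"rx": 0, "ry": 0, "rz": 0, "tx": 3.9, "ty": -2.4, "tz": 0, "hand": 0}, {"rx": 0, "ry": 0, "rz": 0, "tx": 3.9, "ty": -2.4, "tz": 0, "hand": 0}, {"rx": 0, "ry": 0, "rz": 0, "tx": 3.9, "ty": -2.4, "tz": 0, "hand": 0}, {"rx": 0, "ry": 0, "rz": 0, "tx": 3.9, "ty": -2.4, "tz": 0, "hand": 0}, {"rx": 0, "ry": 0, "rz": 0, "tx": 3.9, "ty": -2.4, "tz": 0, "hand": 0}, {"rx": 0, "ry": 0, "rz": 0, "tx": 3.9, "ty": -2.4, "tz": 0, "hand": 0}, {"rx": 0, "ry": 0, "rz": 0, "tx": 3.9, "ty": -2.4, "tz": 0, "hand": 0}, {"rx": 0, "ry": 0, "rz": 0, "tx": 1.9, "ty": -1.2, "tz": 0, "hand": 0}, {"rx": 0, "ry": 0, "rz": 0, "tx": 0, "ty": 0, "tz": 0, "hand": 0}, {"rx": 0, "ry": 0, "rz": 0, "tx": 0, "ty": 0, "tz": 0, "hand": 0}, {"rx": 0, "ry": 0, "rz": 0, "tx": 0, "ty": 0, "tz": 0, "hand": 0}, {"rx": 0, "ry": 0, "rz": 0, "tx": 0, "ty": 0, "tz": 0, "hand": 0}, {"rx": 0, "ry": 0, "rz": 0, "tx": 0, "ty": 0, "tz": 0, "hand": 0}, {"rx": 0, "ry": 0, "rz": 0, "tx": 0, "ty": 0, "tz": 0, "hand": 0}])

```text
t: 26.12
tcp_pos: [0.4882, 0.1579, 0.1832]
tool_rot: [[0.117, 0.993, -0.0], [0.993, -0.117, -0.001], [-0.001, -0.0, -1.0]]
wrist_force: [-0.3, 0.1, 0.2]
finger_gap: 0.216
finger_force: 30.0
```

```bash
cat > g.py <<'E'
from goal import *
p,R,s=st(); print(p,s["finger_gap"],s["wrist_force"],s["dq"].round(3)); plan(p,R,th_,Rh)
for n in("scene","top"):
    im,d=r.get_image(n); np.savez(f"pics/{n}6.npz",im=im,d=d); P=cloud(n,d)
    print(n,[(round(o["p"],2),w(n,o["position"]).round(3).tolist()) for o in r.place_of(n,"amber_mid")])
    c=p+[0,0,.0265]; hsv=cv2.cvtColor(im,cv2.COLOR_RGB2HSV); m=(d>0)&(hsv[...,0]>5)&(hsv[...,0]<28)&(hsv[...,1]>110)&(np.linalg.norm(P-c,axis=-1)<.06)
    q=(P[m]-c)@np.stack([-v,q_:=np.array([np.cos(th),-np.sin(th),0]),up],1) if m.any() else None
    if q is not None: print(' amber pts',m.sum(),np.percentile(q,[2,50,98],axis=0).round(4).tolist())
im=np.load("pics/scene6.npz")["im"]; cv2.imwrite(f"pics/hold.png",cv2.resize(im[130:290,300:500],None,fx=4,fy=3.75,interpolation=cv2.INTER_CUBIC)[:600][...,::-1])
E
python3 g.py
```

```text
[0.48824213 0.15789127 0.18324229] 0.2161826412854286 [-0.30127125  0.14533415  0.18458004] [-0.002  0.001 -0.001  0.001  0.    -0.     0.001]
turn deg [-0.    0.05 -0.  ] then shift cm [-1.000e-02 -5.000e-02  1.347e+01] | shift first (old axes) [ 0.   -0.05 13.47]
scene [(0.56, [0.493, 0.161, 0.209]), (0.43, [0.623, -0.071, 0.006])]
 amber pts 101 [[-0.016, 0.0036, -0.022], [-0.0058, 0.0097, -0.0113], [0.0099, 0.0128, 0.0175]]
top []
```

>>> drive_tool(steps=[{"rx": 0, "ry": 0, "rz": 0, "tx": 0, "ty": 0, "tz": 1.5, "hand": 0}, {"rx": 0, "ry": 0, "rz": 0, "tx": 0, "ty": 0, "tz": 2.5, "hand": 0}, {"rx": 0, "ry": 0, "rz": 0, "tx": 0, "ty": 0, "tz": 2.5, "hand": 0}, {"rx": 0, "ry": 0, "rz": 0, "tx": 0, "ty": 0, "tz": 2.5, "hand": 0}, {"rx": 0, "ry": 0, "rz": 0, "tx": 0, "ty": 0, "tz": 2.5, "hand": 0}, {"rx": 0, "ry": 0, "rz": 0, "tx": 0, "ty": 0, "tz": 1.3, "hand": 0}, {"rx": 0, "ry": 0, "rz": 0, "tx": 0, "ty": -0.05, "tz": 0.7, "hand": 0}, {"rx": 0, "ry": 0, "rz": 0, "tx": 0, "ty": 0, "tz": 0, "hand": 0}, {"rx": 0, "ry": 0, "rz": 0, "tx": 0, "ty": 0, "tz": 0, "hand": 0}, {"rx": 0, "ry": 0, "rz": 0, "tx": 0, "ty": 0, "tz": 0, "hand": 0}, {"rx": 0, "ry": 0, "rz": 0, "tx": 0, "ty": 0, "tz": 0, "hand": 0}, {"rx": 0, "ry": 0, "rz": 0, "tx": 0, "ty": 0, "tz": 0, "hand": 0}, {"rx": 0, "ry": 0, "rz": 0, "tx": 0, "ty": 0, "tz": 0, "hand": 0}])

```text
t: 27.95
tcp_pos: [0.4876, 0.158, 0.0483]
tool_rot: [[0.116, 0.993, -0.0], [0.993, -0.116, -0.001], [-0.001, -0.0, -1.0]]
wrist_force: [-0.4, 0.3, -1.4]
finger_gap: 0.216
finger_force: 30.0
```

```bash
python3 g.py; python3 chk.py | tail -16
```

```text
[0.48763479 0.1580209  0.04826769] 0.21589131001216105 [-0.40267103  0.30611095 -1.37523452] [ 0.     0.001 -0.002  0.002 -0.001 -0.003  0.   ]
turn deg [-0.    0.05  0.02] then shift cm [-0.01  0.01 -0.02] | shift first (old axes) [-0.01  0.01 -0.02]
scene [(0.45, [0.494, 0.159, 0.076])]
 amber pts 79 [[-0.0159, 0.0038, -0.0227], [-0.004, 0.0097, -0.0118], [0.0118, 0.0124, 0.0021]]
top []
[0.48759931 0.15801504 0.04820073] [-0.3461355   0.46413556 -2.2014302 ] 0.21907756263054448
scene 362 ((0.4114265441894531, 0.034595489501953125), (61.21339797973633, 18.75784683227539), 0.6209926605224609) top 0.0564
 top face 136 ((0.03256416320800781, 0.07703685760498047), (17.435129165649414, 60.88901901245117), 88.79141998291016) [ 0.00010826 -0.00020046]
[(0.91, [0.426, -0.086, 0.002]), (0.75, [0.501, 0.276, -0.002]), (0.67, [0.475, 0.052, 0.055]), (0.63, [0.285, -0.186, 0.011])]
   -0.045 28 z [-0.0076  0.0003  0.0078]
   -0.03 35 z [-0.0082 -0.0007  0.0071]
   -0.015 35 z [-0.0087  0.001   0.0087]
   0.0 30 z [-0.0068  0.0006  0.0078]
   0.015 38 z [-0.0077  0.      0.0092]
   0.03 37 z [-0.0083 -0.0009  0.0086]
   0.045 32 z [-0.0077  0.0005  0.0077]
top 172 ((-2.426067352294922, 6.33806037902832), (35.834190368652344, 82.70124053955078), 79.09611511230469) top 0.0616
 top face 131 ((-0.9380302429199219, 1.461587905883789), (57.46530532836914, 18.059621810913086), 0.4320491552352905) [0.00941581 0.001371  ]
[(0.72, [0.288, -0.185, 0.008]), (0.72, [0.43, -0.085, 0.007]), (0.63, [0.477, 0.054, 0.055]), (0.48, [0.421, 0.45, 0.004])]
mid1 [0.4753825  0.05260002 0.055     ]
```

View pics/hold.png

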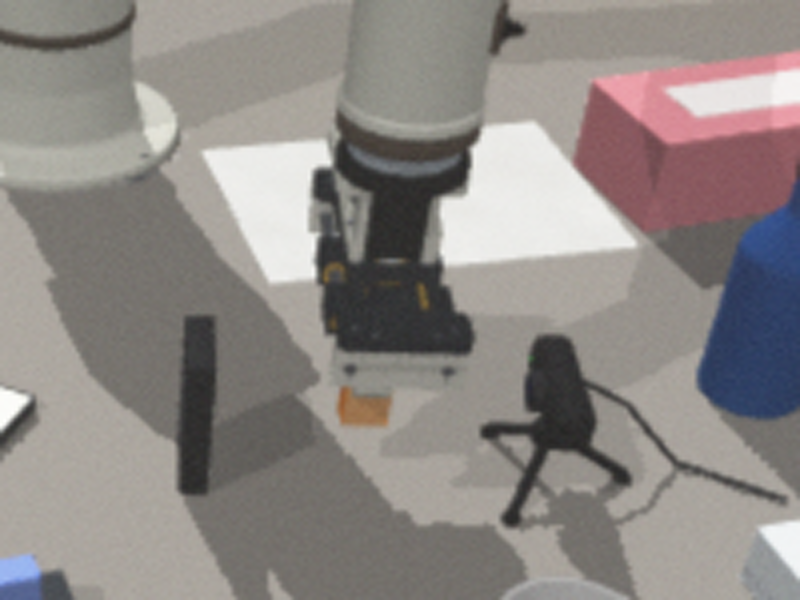

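The picture shows the amber block (crop 365,407) held upright under the gripper, between the standing light (197,405) and the webcam (560,390). Everything is aligned and at rest.

```bash
python3 -c "
from rig import r; print(r.sign_off())"
```

```text
the job is handed in; nothing more can be done
None
```

I handed the job in at about 28 s. The LED light stands on its own about 20 cm in front of the webcam, square to the lens, and the gripper is holding the amber block upright midway, gripped by its frosted sides only. The final camera check put the light within about 2 mm of its target, the arm within 1 mm of the hold pose, and nothing else appeared disturbed.

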